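# Right the cartridges and lock the crimp press feed rack

### The job

Get the crimp press's feed rack ready: stand every tipped terminal cartridge upright, cap up, in the lane beside the one already standing. Press the rack's sprung clamp lever down until its detent holds it by itself, then push the headed lock pin from the outside through the fork and lever holes until its head is seated against the fork. In the end all cartridges must stand in the lane, the lever be down and the pin home; leave the other things on the table where they are.

Things in the scene. Friction and masses are not known exactly. Their poses are not given: they have to be found in the camera images.
- rack: Fixed aluminium feed rack with a clamp at its +y end. Origin: centre of its underside; z up, x across the lane (away from the robot), y along it. In rack mm: clamp's green base plate 6 high from y=225; hinge posts at x=75, 66 high; two-cheeked fork at x=-10 (36 long in x, 65 high), outer cheek y=307 to 313; lever plane y=300
- lane_mid (a point): Centre of the lane's floor, 6 mm above the table, axes as the rack. The lane is a shallow tray on the rack, inside 132 mm (x) by 438 mm (y), round it an edge lip 6 mm thick whose top is 8 mm above the lane floor (14 mm above the table)
- clamp_lever (a joint): Angle of the steel clamp lever (rad): 0 = raised (sprung up), 0.55 = fully down and level, where a detent holds it; let go short of about 0.5 it springs up again. Hinge axis along the rack's y through rack x=75, y=300, z=50 mm; the lever reaches from there towards the rack's -x. Pressing takes about 9 N at the pad
- lever_pad (a point): Centre of the top face of the lever's black press pad (50 mm along the lever, 36 mm wide, 8 mm thick), 145 mm from the hinge; about 135 mm above the table when raised, 62 mm when down
- fork_mouth (a point): Centre of the fork's 13 mm hole at the outer face of its outer cheek (facing rack +y), 50 mm above the table. The hole runs along rack y: outer cheek 6 mm, gap 2, lever lug 10 (13 mm hole, in line only with the lever fully down), gap 2, inner cheek 6. The pin goes in along rack -y
- pin: Loose steel lock pin lying on the table, its shank on a thin rubber pad: square head 20 x 20 mm, 30 mm long; round shank 10 mm thick, 45 mm long, round tip. Origin: on the axis at the head's face where the shank begins; own x axis along the shank to the tip (head from x=-30 to 0 mm). At the start the axis is level, 10 mm above the table
- cart1: Loose grey plastic terminal cartridge: box 36 x 36 x 72 mm with a round black cap (22 mm across, 8 mm high) on its top end, black band below the cap; all alike. Origin: centre of the box; own x axis along its length to the cap (straight up when standing properly, origin then 36 mm above the lane floor). This one lies tipped at the start, or is absent
- cart2: Loose grey plastic terminal cartridge: box 36 x 36 x 72 mm with a round black cap (22 mm across, 8 mm high) on its top end, black band below the cap; all alike. Origin: centre of the box; own x axis along its length to the cap (straight up when standing properly, origin then 36 mm above the lane floor). This one lies tipped at the start, or is absent
- cart3: Loose grey plastic terminal cartridge: box 36 x 36 x 72 mm with a round black cap (22 mm across, 8 mm high) on its top end, black band below the cap; all alike. Origin: centre of the box; own x axis along its length to the cap (straight up when standing properly, origin then 36 mm above the lane floor). This one lies tipped at the start, or is absent
- cart4: Loose grey plastic terminal cartridge: box 36 x 36 x 72 mm with a round black cap (22 mm across, 8 mm high) on its top end, black band below the cap; all alike. Origin: centre of the box; own x axis along its length to the cap (straight up when standing properly, origin then 36 mm above the lane floor). This one lies tipped at the start, or is absent
- cart5: Loose grey plastic terminal cartridge: box 36 x 36 x 72 mm with a round black cap (22 mm across, 8 mm high) on its top end, black band below the cap; all alike. Origin: centre of the box; own x axis along its length to the cap (straight up when standing properly, origin then 36 mm above the lane floor). This one lies tipped at the start, or is absent
- cart6: Loose grey plastic terminal cartridge: box 36 x 36 x 72 mm with a round black cap (22 mm across, 8 mm high) on its top end, black band below the cap; all alike. Origin: centre of the box; own x axis along its length to the cap (straight up when standing properly, origin then 36 mm above the lane floor). This one stands at the start
- oil: Bystander, to be left alone: the oil bottle, loose on the table
- tape: Bystander, to be left alone: the tape roll, loose on the table
- spanner: Bystander, to be left alone: the spanner, loose on the table
- driver: Bystander, to be left alone: the screwdriver, loose on the table
- dish: Bystander, to be left alone: the steel dish, loose on the table
- die: Bystander, to be left alone: the die block, loose on the table
- bolt: Bystander, to be left alone: the bolt, loose on the table
Things that resemble listed ones, but are neither listed nor needed, are in the scene too. What is shaped like the cart2 but purple is not meant. Leave any pink look-alike of the cart1 alone.

How it is judged (in metres and radians):
On the way, in this order (a step that is already met when the one before it is completed fails the run):
1. the clamp lever is fully down, held by its detent with the robot off it, the pin not yet in (value of joint clamp_lever above 0.52 rad and contact force between the fingers and clamp_lever below 0.3 N and distance between pin and fork_mouth above 0.03 m), for 0.2 s.
2. the lock pin is through the fork and lever with its head seated (y of pin in the frame of fork_mouth between -0.004 and 0.004 m and distance between pin and fork_mouth below 0.007 m and angle between the x axis of pin and the y axis of rack, either way round below 0.2 rad and value of joint clamp_lever above 0.52 rad), for 0.2 s.
At the end, for the whole second after the job is handed in: every cartridge present stands cap up within 0.1 rad, at rest, with its foot on the floor of the lane; the lever is at 0.52 rad or more; the pin lies along the fork hole within 0.2 rad with the head's face within 4 mm of the fork's outer face (all of step 2 and linear speed of each of pin, cart1, cart2, cart3, cart4, cart5, cart6 below 0.02 m/s and angle between each of cart1, cart2, cart3, cart4, cart5, cart6's own x axis and vertical below 0.1 rad and x of cart1 in the frame of rack between -0.052 and 0.052 m and y of cart1 in the frame of rack between -0.205 and 0.205 m and z of each of cart1, cart2, cart3, cart4, cart5, cart6 in the frame of rack below 0.047 m and x of cart2 in the frame of rack between -0.052 and 0.052 m and y of cart2 in the frame of rack between -0.205 and 0.205 m and x of cart3 in the frame of rack between -0.052 and 0.052 m and y of cart3 in the frame of rack between -0.205 and 0.205 m and x of cart4 in the frame of rack between -0.052 and 0.052 m and y of cart4 in the frame of rack between -0.205 and 0.205 m and x of cart5 in the frame of rack between -0.052 and 0.052 m and y of cart5 in the frame of rack between -0.205 and 0.205 m and x of cart6 in the frame of rack between -0.052 and 0.052 m and y of cart6 in the frame of rack between -0.205 and 0.205 m); the robot touches nothing.
It fails at once if one of the other loose things (oil bottle, tape, spanner, screwdriver, dish, die block, bolt) is moved more than 40 mm (distance of any of oil, tape, spanner, driver, dish, die, bolt from where it was at the start of the episode above 0.04 m).
Of cart1, cart2, cart3, cart4, cart5 only 3 to 5 are there at a start; the rules pass over those that are not, and their reading is None.
At some moment in a run one of cart1, cart2, cart3, cart4, cart5 may be knocked a few centimetres aside while the robot is not near it.
Once in a run the grip may slacken for a moment while it holds something.
It also fails if it takes over 210 s, if anything falls off the work surface, if the arm or the gripper's body presses on something with over 40 N, if the wrist force passes 120 N, or if a joint passes its speed limit or range.

### The arm

A 6-joint arm with a two-finger parallel gripper is mounted at the origin on the work surface. World frame = base frame: x ahead of the robot, y to its left, z up, the work surface at z = 0. Lengths are in mm, angles in rad, forces in N, time in s.
With the tool pointing down it reaches from about 250 to 775 mm from the base axis. Payload 4 kg.
Tool frame: the origin (TCP) lies between the finger pads; the fingertips stand manip.tips_ahead ahead of it and the grasp point (between the pads) lies 5 mm behind it (manip.tips_ahead is the distance from the TCP to the fingertips, in mm); z points along the fingers, y is the line along which they close (so a half turn about z gives the same grasp; the last joint's range is limited). The gripper opens to 94 mm and grips with 3 to 60 N. Pads are 16 mm wide; open, the fingers measure 119 mm over their backs; the gripper's body (75 mm by 177 mm) begins 78 mm behind the grasp point.
Start: joints at [-1.439, 0.087, 1.371, -0, 1.684, -0.103], TCP at [127.952, -534.927, 219.506] pointing down, gripper open.
Joint ranges: [-3.1, 3.1], [-0.76, 2.03], [0.27, 2.55], [-1.08, 4.22], [0.17, 2.65], [-2.57, 2.57]. Speed limits (rad/s): [2.79, 2.79, 3.14, 3.14, 3.14, 3.14].

### API

Orientations are given as a rotation vector (axis times angle).
In Python, from plant import manip, optics gives the robot as it stands.
- The arm moves only by the shell command python3 -m pendant 'ROWS'. ROWS is JSON, a list of rows, each a list of 3 entries, a list of its own where there are three numbers: the shift along the tool's x, y, z in mm, then the turn, a rotation vector about the tool's x, y, z in rad, then the opening, from 0 (shut) to 1 (fully open). A call has 1 to 10 rows; each row is the pose to reach, as a shift and turn from the pose commanded when the call began, along the tool's axes at that moment; what a row does not reach only later rows make up. A row lasts 1/10 s, in which the tool goes at most 50 mm and 8.59 degrees, less where a joint would pass 70% of its speed; a pose out of reach is approached as far as the arm can. A call with a gripper value outside its range is refused whole. The fingers move at their own pace and stop on an object; the grip force is fixed at half the most. Time passes only in rows, so rows that repeat a pose let the fingers close. It gives the time, the measured TCP pose, the force, the opening and the grip force at its end, in the units of the state.
- manip.observe(): the state, without advancing time (a new reading comes with each control period).
- optics.read_camera(name): name is "side" or "top"; returns a dict with "frame" (480x640x3 uint8, red, green, blue), "K" (3x3 intrinsics, pixels), "dist_coeffs" ([k1, k2, p1, p2, k3] as OpenCV has them; the pictures are not rectified), "eye" and "rotation" of the camera in the world. Camera axes: x right, y up, looking along -z (the intrinsics and any distortion apply to the point x, -y, -z); pixel columns grow to the right and rows downward; lengths in mm; the calibration is good to about 2 mm. A picture is of the moment at which its call begins. There is no depth.
- manip.sign_off(): hands the job in; it is judged then, once.
The state is a dict: "time_s": time; "joint_positions": joint angles; "qd": joint speeds; "joint_efforts": joint torques, N m; "ee_pos": TCP position; "eef_rot": TCP orientation; "wrist_force": force on the tool from outside, world axes, zero at the start; "ft_torque": the same for the moment, N m; "opening": finger opening in mm; "finger_force": force on a finger pad.
Only numpy, scipy, OpenCV 4.12 (cv2) and the standard library are available. Lean on these libraries where they do the work, as an engineer would, in place of code of your own. Each camera call takes 0.05 s, during which the arm holds its last target. There are 200 camera calls.

## Working session

There is one attempt and no reset: what is moved stays moved. The work goes in short steps, Python scripts to look and compute and a shell command to move; the robot and the scene stay as the last step left them, time stands still between calls to the robot, and variables do not carry over. Pictures are saved under pics/ and viewed, at most 14 in all, crops included, and the job is handed in when it is done.

```bash
ls; mkdir -p pics; cat > h.py <<'E'
import numpy as np, cv2
from plant import manip, optics
def cam(n):
    d=optics.read_camera(n); return d
def ray(d,uv):
    uv=np.array(uv,float).reshape(-1,1,2)
    p=cv2.undistortPoints(uv,np.array(d["K"]),np.array(d["dist_coeffs"])).reshape(-1,2)
    v=np.c_[p[:,0],-p[:,1],-np.ones(len(p))]@np.array(d["rotation"]).T
    return np.array(d["eye"]),v
def plane(d,uv,z):
    e,v=ray(d,uv); return e+v*((z-e[2])/v[:,2])[:,None]
def proj(d,P):
    P=np.atleast_2d(P); c=(P-np.array(d["eye"]))@np.array(d["rotation"]); c=c*[1,-1,-1]
    return cv2.projectPoints(c,np.zeros(3),np.zeros(3),np.array(d["K"]),np.array(d["dist_coeffs"]))[0].reshape(-1,2)
def save(d,n): cv2.imwrite("pics/"+n+".png",np.array(d["frame"])[:,:,::-1])
E
python3 - <<'E'
from h import *
for n in("top","side"):
    d=cam(n);save(d,n+"0");print(n,np.round(d["eye"]),np.round(d["rotation"],2).tolist(),np.round(d["K"][0]),d["dist_coeffs"])
print(manip.observe(),manip.tips_ahead)
E
```

```text
pics
top [4.900e+02 1.000e+00 1.258e+03] [0.03, -0.07, -1.59] [447.   0. 317.] [0.02652875 0.         0.         0.         0.        ]
side [-133.  905.  851.] [0.4, -1.23, -2.22] [560.   0. 321.] [-0.0876081  0.         0.         0.         0.       ]
{'time_s': 0.1, 'joint_positions': array([-1.43910480e+00,  8.78921169e-02,  1.37206895e+00,  1.94004259e-07,
        1.68359867e+00, -1.03082334e-01]), 'qd': array([-6.89012344e-04, -1.55767431e-03, -4.03920102e-03,  9.59452537e-05,
       -1.40975827e-03, -3.24196395e-05]), 'joint_efforts': array([ 1.84927419e-03, -3.41251624e+01, -3.03302622e+01,  7.19606783e-02,
        3.03920091e-02, -9.52073424e-05]), 'ee_pos': array([ 127.8875887 , -534.45679741,  218.43250645]), 'eef_rot': array([-3.11801906e+00, -3.67705234e-01,  4.38676043e-05]), 'wrist_force': array([-0.45662596,  0.0809255 , -0.64946914]), 'ft_torque': array([ 0.05200327,  0.01935807, -0.04446847]), 'finger_force': 0.0, 'opening': 94.14942493594602} 14.0
```

View pics/top0.png

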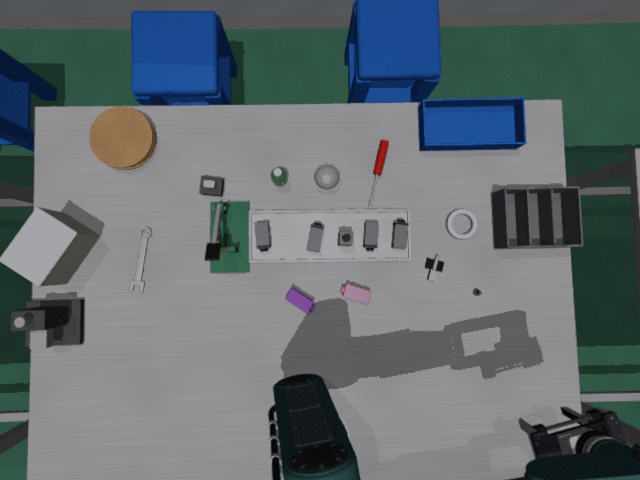

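View pics/side0.png

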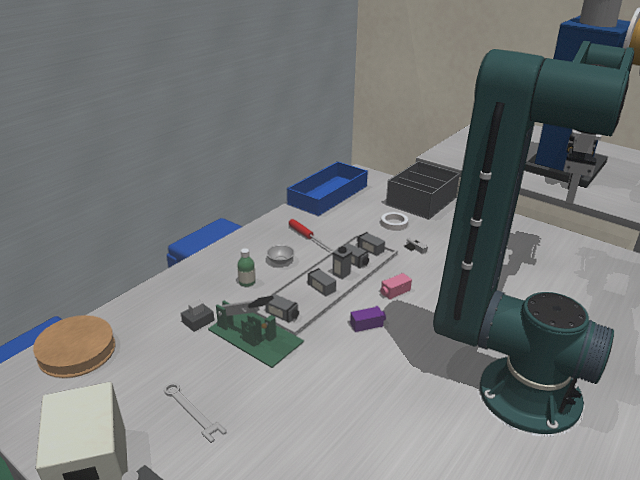

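The top view shows four grey cartridges lying in the lane at about (262,235), (315,237), (371,234) and (400,234), and one standing at (345,236). The clamp is at about (225,235), the pin at (434,267), and the purple and pink decoys are below the lane. I'll enlarge the rack and the pin.

```bash
python3 - <<'E'
import cv2
a=cv2.imread("pics/top0.png");
cv2.imwrite("pics/c1.png",cv2.resize(a[185:305,195:455],None,fx=3,fy=3,interpolation=cv2.INTER_CUBIC))
b=cv2.imread("pics/side0.png");
cv2.imwrite("pics/c2.png",cv2.resize(b[225:370,180:440],None,fx=3,fy=3,interpolation=cv2.INTER_CUBIC))
E
```

```text
(no output)
```

View pics/c1.png

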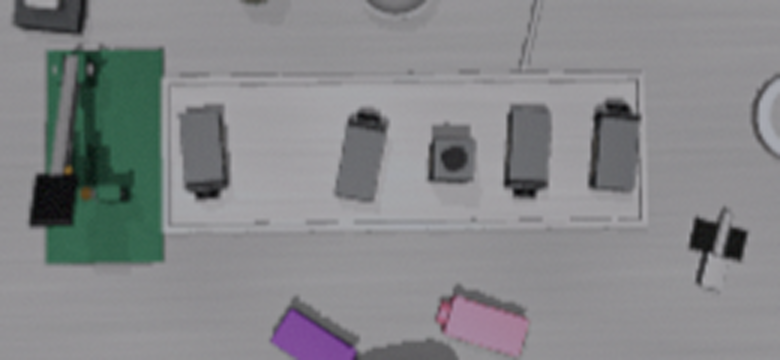

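View pics/c2.png

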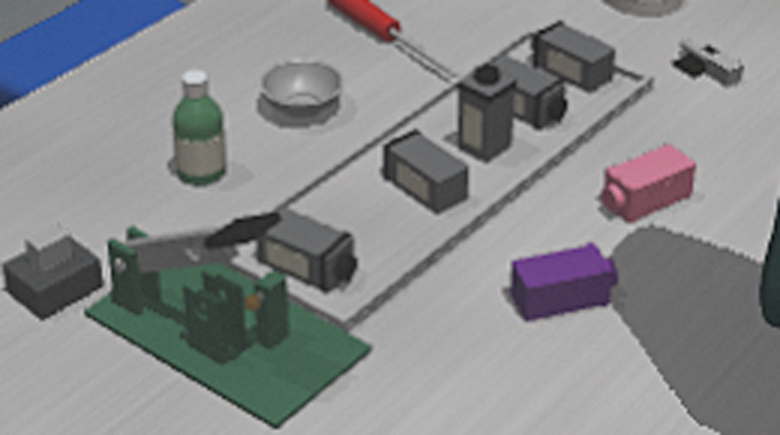

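The crops show the caps: A at crop (203,148) points to −x, B (361,157) to +x, C (528,150) to −x and D (614,150) to +x. The pin's head is at (712,272), with its tip towards +x at (727,210). Next I'll measure everything.

```bash
cat >> h.py <<'E'
def blobs(d,roi,lo=60,hi=135):
    """dark-grey cartridge blobs in top image inside roi(u0,v0,u1,v1)"""
    f=np.array(d["frame"]).astype(int); m=((f.max(2)<hi)&(f.max(2)-f.min(2)<25)).astype(np.uint8)
    k=np.zeros_like(m);u0,v0,u1,v1=roi;k[v0:v1,u0:u1]=m[v0:v1,u0:u1]
    c,_=cv2.findContours(k,0,2); return [x for x in c if cv2.contourArea(x)>60]
E
python3 - <<'E'
from h import *
d=cam("top");f=np.array(d["frame"])
# rack outline corners: picked from crop
cp=np.array([[164,75],[642,73],[646,225],[165,233]])/3+[195-1/3,185-1/3]
print("lip top corners",np.round(plane(d,cp,14),0)[:,:2].tolist())
hsv=cv2.cvtColor(f,cv2.COLOR_RGB2HSV)
g=cv2.inRange(hsv,(60,70,30),(90,255,255));g[:195]=0;g[280:]=0;g[:,:200]=0;g[:,260:]=0
c=max(cv2.findContours(g,0,2)[0],key=cv2.contourArea);bx=cv2.boxPoints(cv2.minAreaRect(c))
print("green",np.round(plane(d,bx,6),0)[:,:2].tolist())
print("px vals",f[238,262],f[236,300],f[236,345],f[225,345],f[210,240])
for c in blobs(d,(252,212,410,258)):
    r=cv2.minAreaRect(c);b=cv2.boxPoints(r)
    print(np.round(r[0],1),np.round(plane(d,b,42)[:,:2]).tolist(),np.round(plane(d,[r[0]],42)[0,:2],1))
# pin
for nm,p,z in(("tip",[727,209],10),("headback",[711,290],20),("pad",[718,240],3)):
    q=np.array(p)/3+[195-1/3,185-1/3];print(nm,np.round(plane(d,[q],z)[0],1))
s=f[255:285,420:450].astype(int).max(2)
print(s[::1,::1])
E
```

```text
Traceback (most recent call last):
  File "h.py", line 11, in plane
    e,v=ray(d,uv); return e+v*((z-e[2])/v[:,2])[:,None]
                                        ~^^^^^
IndexError: too many indices for array: array is 1-dimensional, but 2 were indexed
```

```bash
sed -i 's/np.array(d\["rotation"\])/cv2.Rodrigues(np.array(d["rotation"]))[0]/' h.py
cat > m.py <<'E'
from h import *
d=cam("top");f=np.array(d["frame"])
cp=np.array([[164,75],[642,73],[646,225],[165,233]])/3+[195-1/3,185-1/3]
print("lip top corners",np.round(plane(d,cp,14),0)[:,:2].tolist())
hsv=cv2.cvtColor(f,cv2.COLOR_RGB2HSV)
g=cv2.inRange(hsv,(60,70,30),(90,255,255));g[:195]=0;g[280:]=0;g[:,:200]=0;g[:,260:]=0
c=max(cv2.findContours(g,0,2)[0],key=cv2.contourArea);bx=cv2.boxPoints(cv2.minAreaRect(c))
print("green",np.round(plane(d,bx,6),0)[:,:2].tolist())
for c in blobs(d,(252,212,410,258)):
    r=cv2.minAreaRect(c);b=cv2.boxPoints(r)
    print(np.round(r[0],1),np.round(plane(d,b,42)[:,:2]).tolist(),np.round(plane(d,[r[0]],42)[0,:2],1))
for nm,p,z in(("tip",[727,209],10),("headback",[711,290],20),("pad",[718,240],3)):
    q=np.array(p)/3+[195-1/3,185-1/3];print(nm,np.round(plane(d,[q],z)[0],1))
print(f[255:285,422:448].astype(int).max(2))
E
python3 m.py
```

```text
lip top corners [[644.0, 155.0], [637.0, -292.0], [495.0, -290.0], [498.0, 156.0]]
green [[669.0, 262.0], [667.0, 159.0], [471.0, 162.0], [474.0, 264.0]]
[345.  236.1] [[539.0, -83.0], [593.0, -90.0], [588.0, -133.0], [533.0, -126.0]] [ 563.1 -108. ]
[315.3 236.2] [[526.0, -0.0], [610.0, -16.0], [603.0, -53.0], [519.0, -37.0]] [564.5 -26.7]
[370.5 235.5] [[606.0, -158.0], [605.0, -200.0], [520.0, -197.0], [521.0, -156.0]] [ 563.2 -177.7]
[263.  235.7] [[610.0, 140.0], [613.0, 97.0], [528.0, 91.0], [526.0, 134.0]] [569.2 115.3]
[399.5 234.5] [[503.0, -232.0], [627.0, -236.0], [626.0, -283.0], [502.0, -278.0]] [ 564.2 -257.4]
tip [ 508.1 -367.7   10. ]
headback [ 433.6 -346.7   20. ]
pad [ 479.3 -360.     3. ]
[[147 146 147 147 147 146 147 147 147 149 147 148 146 102  94 116 129 145
  147 147 147 146 147 147 148 147]
 [147 147 146 147 145 131 146 147 148 148 149 149 130  86 114 144 135 138
  146 147 147 147 146 147 146 147]
 [148 147 148 148 125  89 122 128 138 147 150 146 105  82 126 156 139 137
  145 148 146 148 146 146 148 146]
 [148 148 150 147  92  36  49  73 102 122 125 126  90  
[... 2188 characters left out ...]
47 149 148
  148 147 148 148 147 148 147 149]
 [148 149 149 149 137  99  86 151 161 162 159 158 156 156 149 147 148 147
  149 147 148 146 147 146 148 147]
 [149 149 148 149 147 137 120 139 148 144 144 148 155 151 150 148 147 148
  148 148 148 148 147 148 148 147]
 [149 148 148 150 148 149 144 139 131 120 123 135 145 150 151 149 150 149
  148 148 149 148 149 150 149 150]
 [148 148 149 149 150 151 149 146 144 142 139 138 133 147 150 150 150 149
  151 150 149 150 150 150 148 150]
 [148 150 148 149 149 148 149 148 150 148 144 144 143 148 149 148 149 149
  150 150 150 148 149 149 149 148]
 [149 147 148 149 148 146 147 147 148 148 146 147 146 148 147 147 149 147
  148 148 147 147 148 147 148 148]]
```

```bash
cat >> h.py <<'E'
from scipy.spatial.transform import Rotation as Ro
D=np.diag([1.,-1,-1])
def tgt(yaw,tilt=0): return Ro.from_euler("z",yaw)*Ro.from_euler("y",tilt)*Ro.from_matrix(D)
def go(pos,yaw,tilt=0,s=None):
    """tilt>0: tool points to -x of the yaw frame"""
    s=s or manip.observe();R=Ro.from_rotvec(s["eef_rot"])
    sh=R.inv().apply(np.array(pos)-s["ee_pos"]);t=(R.inv()*tgt(yaw,tilt)).as_rotvec()
    print("shift",np.round(sh,1).tolist(),"turn",np.round(t,3).tolist())
O=np.array([568.3,-67,0]);YAW=-0.011
def rk(x,y,z): return O+Ro.from_euler("z",YAW).apply([x,y,z])
def st():
    s=manip.observe();print("t %.1f"%s["time_s"],"p",np.round(s["ee_pos"],1),"q",np.round(s["joint_positions"],2),"F",np.round(s["wrist_force"],1),"open %.1f ff %.1f"%(s["opening"],s["finger_force"]))
E
python3 -c "
from h import *
print(rk(-70,300,0));go(rk(-70,300,170),1.56)"
```

```text
[501.60416841 233.75183465   0.        ]
shift [542.2, -660.3, 49.7] turn [-0.001, -0.001, -1.325]
```

```bash
P='python3 -m pendant'
$P '[[[270,-330,0],[0,0,-0.6],0],[[270,-330,0],[0,0,-0.6],0],[[270,-330,0],[0,0,-0.6],0],[[270,-330,0],[0,0,-0.6],0],[[542,-660,0],[0,0,-1.325],0],[[542,-660,0],[0,0,-1.325],0],[[542,-660,0],[0,0,-1.325],0],[[542,-660,0],[0,0,-1.325],0],[[542,-660,0],[0,0,-1.325],0],[[542,-660,0],[0,0,-1.325],0]]'
python3 -c "
from h import *
st();go(rk(-70,300,170),1.56)"
```

```text
time_s: 1.2
ee_pos: [346.8, -83.3, 219.6]
eef_rot: [2.231, 2.21, 0.001]
wrist_force: [0.7, 0.0, -0.3]
opening: 17.3
finger_force: 0.0
t 1.2 p [346.8 -83.3 219.6] q [-0.39 -0.36  1.76 -0.    1.74 -0.39] F [ 0.7  0.  -0.3] open 17.3 ff 0.0
shift [318.5, 151.8, 49.6] turn [0.001, 0.001, 0.001]
```

```bash
P='python3 -m pendant'
$P '[[[318,152,0],[0,0,0],0],[[318,152,0],[0,0,0],0],[[318,152,0],[0,0,0],0],[[318,152,0],[0,0,0],0],[[318,152,0],[0,0,0],0],[[318,152,0],[0,0,0],0],[[318,152,0],[0,0,0],0],[[318,152,0],[0,0,0],0],[[318,152,0],[0,0,0],0],[[318,152,0],[0,0,0],0]]'
python3 -c "
from h import *
st();go(rk(-70,300,160),1.56)"
```

```text
time_s: 2.2
ee_pos: [501.6, 230.1, 219.5]
eef_rot: [2.234, 2.208, -0.001]
wrist_force: [0.6, -0.5, -0.3]
opening: 0.9
finger_force: 0.0
t 2.2 p [501.6 230.1 219.5] q [ 0.33  0.09  1.37 -0.    1.68  0.34] F [ 0.6 -0.5 -0.3] open 0.9 ff 0.0
shift [3.7, 0.0, 59.5] turn [-0.0, 0.001, -0.001]
```

```bash
P='python3 -m pendant'
$P '[[[4,8,30],[0,0,0],0],[[4,8,60],[0,0,0],0],[[4,8,75],[0,0,0],0],[[4,8,85],[0,0,0],0],[[4,8,95],[0,0,0],0],[[4,8,105],[0,0,0],0],[[4,8,115],[0,0,0],0],[[4,8,122],[0,0,0],0],[[4,8,129],[0,0,0],0],[[4,8,135],[0,0,0],0]]'
python3 -c "
from h import *
st();save(cam('side'),'p1')"
$P '[[[0,0,3],[0,0,0],0],[[0,0,5],[0,0,0],0],[[0,0,7],[0,0,0],0],[[0,0,8],[0,0,0],0],[[0,0,8],[0,0,0],0]]'
python3 -c "
from h import *
st()"
```

```text
time_s: 3.2
ee_pos: [509.3, 235.4, 88.9]
eef_rot: [-2.232, -2.209, 0.0]
wrist_force: [-12.4, -3.2, 25.6]
opening: 0.3
finger_force: 11.7
t 3.2 p [509.3 235.4  88.9] q [0.33 0.17 1.54 0.   1.43 0.34] F [-12.4  -3.2  25.6] open 0.3 ff 11.7
time_s: 3.75
ee_pos: [510.2, 235.1, 76.0]
eef_rot: [2.233, 2.209, 0.0]
wrist_force: [-1.2, -0.3, 1.2]
opening: 0.3
finger_force: 0.3
t 3.8 p [510.2 235.1  76. ] q [ 0.33  0.18  1.55 -0.    1.41  0.34] F [-1.2 -0.3  1.2] open 0.3 ff 0.3
```

```bash
python3 -c "
from h import *
d=cam('side');f=np.array(d['frame'])[225:370,180:340][:,:,::-1];cv2.imwrite('pics/s1.png',cv2.resize(f,None,fx=4,fy=4,interpolation=2))"
```

```text
(no output)
```

View pics/s1.png

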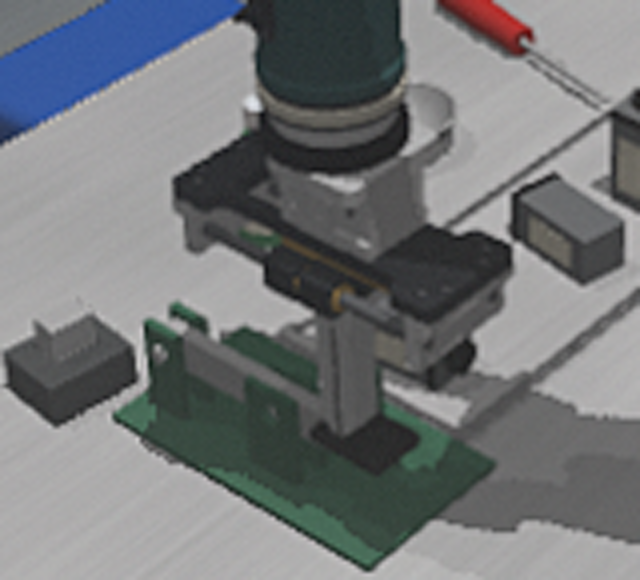

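The lever now lies level and the contact force has dropped from 26 N to 1 N, so the detent holds. The fork hole shows at crop (272,412). I'll retreat towards the pin and measure the hole and the pin.

```bash
P='python3 -m pendant'
$P '[[[0,0,-50],[0,0,0],0],[[0,0,-90],[0,0,0],0.6],[[0,0,-110],[0,0,0],0.6],[[-200,-30,-110],[0,0,-0.5],0.6],[[-200,-30,-110],[0,0,-0.5],0.6],[[-200,-30,-110],[0,0,-0.5],0.6],[[-200,-30,-110],[0,0,-0.5],0.6],[[-400,-30,-110],[0,0,-0.9],0.6],[[-400,-30,-110],[0,0,-0.9],0.6],[[-400,-30,-110],[0,0,-0.9],0.6]]'
cat > hole.py <<'E'
from h import *
d=cam('side');f=np.array(d['frame']);save(d,'sfull')
t=cam('top');save(t,'tfull')
for y in(313,306): print("hole proj",y,proj(d,rk(-10,y,50)))
cv2.imwrite('pics/s2.png',cv2.resize(f[265:365,205:315][:,:,::-1],None,fx=7,fy=6,interpolation=2)[:600,:770])
for a in ([t,"t"],):
    g=np.array(a[0]["frame"]);cv2.imwrite('pics/t2.png',cv2.resize(g[190:285,195:265][:,:,::-1],None,fx=6,fy=6,interpolation=2))
st()
E
python3 hole.py
```

```text
time_s: 4.8
ee_pos: [477.8, -84.6, 186.1]
eef_rot: [1.061, 2.956, -0.001]
wrist_force: [1.1, 0.1, 0.8]
opening: 56.8
finger_force: 0.0
hole proj 313 [[246.21273424 328.58074539]]
hole proj 306 [[248.43346249 326.9771457 ]]
t 4.9 p [477.7 -87.8 185.8] q [-0.3  -0.05  1.57 -0.    1.61 -1.17] F [-0.4  1.1 -0.1] open 56.0 ff 0.0
```

View pics/s2.png

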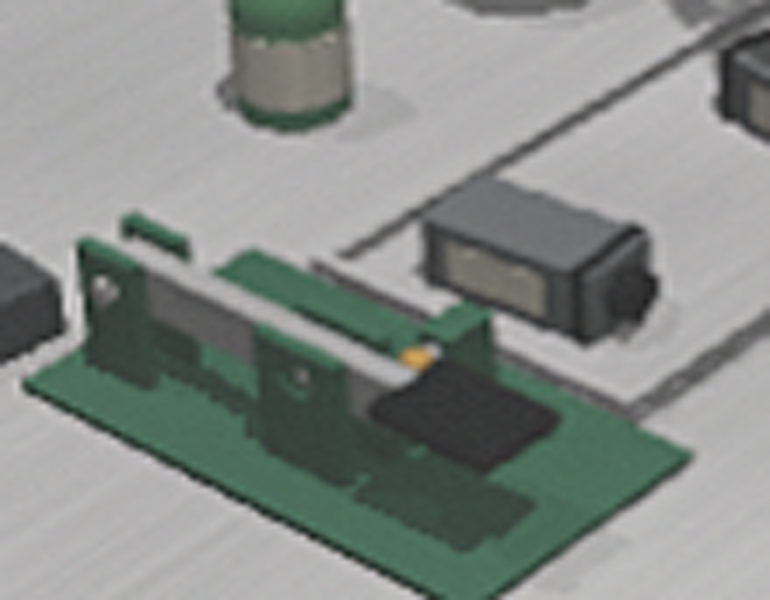

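View pics/t2.png

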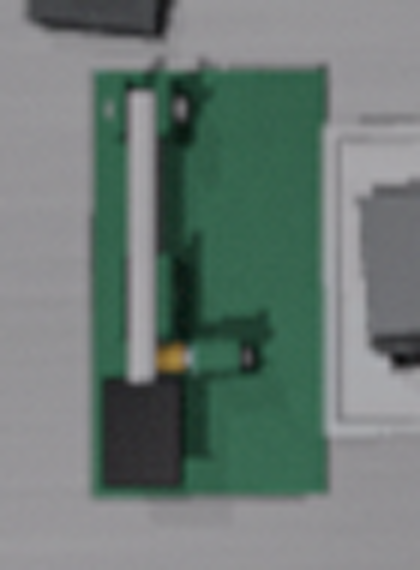

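```bash
python3 - <<'E'
from h import *
d=cam('side');t=cam('top')
S=lambda p:np.array([(p[0]+.5)/7-.5+205,(p[1]+.5)/6-.5+265]); T=lambda p:(np.array(p)+.5)/6-.5+[195,190]
inv=lambda w:np.round(Ro.from_euler("z",-YAW).apply(w-O),1)
g=np.array(t["frame"]).astype(int)
m=np.zeros((480,640),np.uint8);m[248:275,205:230]=(g.max(2)<60)[248:275,205:230]
c=max(cv2.findContours(m,0,2)[0],key=cv2.contourArea);b=cv2.boundingRect(c);M=cv2.moments(m,True)
print("pad c",b,inv(plane(t,[[M['m10']/M['m00'],M['m01']/M['m00']]],62)[0]),"expect -70 300")
for p in((95,68),(327,68),(327,494),(95,494)): print("green",inv(plane(t,[T(p)],6)[0]))
print("lever end(y=300,z~57?)",inv(plane(t,[T((141,382))],57)[0]))
for nm,p,q in(("forkL",(255,328),(8,313,65)),("forkR",(346,370),(-28,313,65)),("hole",(299,378),(-10,311,50))):
    print(nm,S(p),proj(d,rk(*q)))
# rack inner/outer lip edges in top view
for p in((323,128),(323,432)): print("lip",inv(plane(t,[T(p)],14)[0]))
E
```

```text
pad c (212, 252, 17, 19) [-68.8 295.5  62. ] expect -70 300
green [100.3 332.    6. ]
green [ 99.4 224.2   6. ]
green [-99.4 224.7   6. ]
green [-97.9 331.3   6. ]
lever end(y=300,z~57?) [-47.8 300.5  57. ]
forkL [241.   319.25] [[239.89771385 319.99587751]]
forkR [254.   326.25] [[251.76829613 326.65080787]]
hole [247.28571429 327.58333333] [[246.8488549  328.12140922]]
lip [ 70.2 225.2  14. ]
lip [-70.7 225.5  14. ]
```

```bash
python3 - <<'E'
from h import *
t=cam('top')
g=np.array(t["frame"]).astype(int).max(2)
m=np.zeros((480,640),np.uint8);m[268:284,426:440]=(g>153)[268:284,426:440]
M=cv2.moments(m,True);c=[M['m10']/M['m00'],M['m01']/M['m00']];print("head px",c,m.sum(),np.round(plane(t,[c],20),1))
a=plane(t,[[437.0,257.]],13)[0];b=plane(t,[c],20)[0];print(a,b,np.arctan2(*(a-b)[1::-1]))
s=cam('side');print("proj head c in side",proj(s,[b]));f=np.array(s["frame"])
cv2.imwrite('pics/pin.png',cv2.resize(f[230:260,395:435][:,:,::-1],None,fx=12,fy=12,interpolation=2))
yaw=np.arctan2(*(a-b)[1::-1]);h=b.copy();h[2]=60
st();go(h,yaw+np.pi)
E
```

```text
head px [432.8285714285714, 275.2142857142857] 70 [[ 450.4 -350.7   20. ]]
[ 500.6068345  -366.46893812   13.        ] [ 450.40284399 -350.65395536   20.        ] -0.3051739756745834
proj head c in side [[421.07230364 244.80382461]]
t 5.1 p [478.  -81.9 186.1] q [-0.29 -0.05  1.58  0.    1.62 -1.16] F [ 0.2  0.3 -0.1] open 56.4 ff 0.0
shift [-150.9, -224.2, 126.0] turn [0.0, -0.0, -0.39]
```

View pics/pin.png

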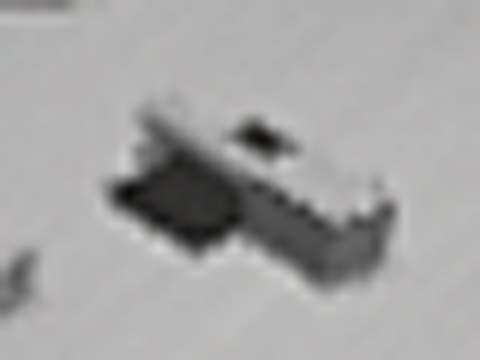

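The pin's head top is at about (421,245) in the side view, which agrees with the top-view estimate. I'll move over it.

```bash
P='python3 -m pendant'
$P '[[[-151,-224,60],[0,0,-0.39],0.5],[[-151,-224,60],[0,0,-0.39],0.5],[[-151,-224,60],[0,0,-0.39],0.5],[[-151,-224,60],[0,0,-0.39],0.5],[[-151,-224,60],[0,0,-0.39],0.5],[[-151,-224,60],[0,0,-0.39],0.5],[[-151,-224,60],[0,0,-0.39],0.5],[[-151,-224,126],[0,0,-0.39],0.5],[[-151,-224,126],[0,0,-0.39],0.5],[[-151,-224,126],[0,0,-0.39],0.5]]'
python3 -c "
from h import *
st();go([450.4,-350.7,17.5],2.86)"
```

```text
time_s: 6.1
ee_pos: [449.7, -347.5, 56.9]
eef_rot: [-0.472, -3.1, -0.008]
wrist_force: [-0.8, -0.0, 0.7]
opening: 47.1
finger_force: 0.0
t 6.1 p [ 449.7 -347.5   56.9] q [-0.76  0.22  1.55  0.    1.38 -2.03] F [-0.8 -0.   0.7] open 47.1 ff 0.0
shift [-1.9, -3.0, 39.4] turn [0.004, -0.007, -0.021]
```

```bash
P='python3 -m pendant'
$P '[[[0,0,15],[0,0,-0.02],0.5],[[0,0,15],[0,0,-0.02],0.5],[[0,0,15],[0,0,-0.02],0.5]]'
python3 -c "
from h import *
st();go([450.4,-350.7,17.5],2.86)"
```

```text
time_s: 6.4
ee_pos: [451.2, -351.2, 46.4]
eef_rot: [0.444, 3.109, -0.001]
wrist_force: [-0.1, 0.0, -0.2]
opening: 46.9
finger_force: 0.0
t 6.4 p [ 451.2 -351.2   46.4] q [-0.76  0.23  1.56  0.    1.35 -2.05] F [-0.1  0.  -0.2] open 46.9 ff 0.0
shift [1.0, 0.3, 28.9] turn [-0.001, 0.001, -0.002]
```

```bash
P='python3 -m pendant'
$P '[[[0,0,15],[0,0,0],0.5],[[0,0,26],[0,0,0],0.5],[[0,0,29],[0,0,0],0.5],[[0,0,29],[0,0,0],0],[[0,0,29],[0,0,0],0],[[0,0,29],[0,0,0],0],[[0,0,29],[0,0,0],0],[[0,0,29],[0,0,0],0],[[0,0,29],[0,0,0],0]]'
$P '[[[0,0,-10],[0,0,0],0],[[0,0,-40],[0,0,0],0],[[0,0,-80],[0,0,0],0],[[0,0,-120],[0,0,0],0],[[0,0,-120],[0,0,0],0]]'
python3 -c "
from h import *
st();go(rk(-10,313+75,56)+[0,0,94],1.56)"
```

```text
time_s: 7.3
ee_pos: [450.7, -351.6, 16.9]
eef_rot: [0.446, 3.109, -0.001]
wrist_force: [0.3, -0.9, 1.5]
opening: 19.7
finger_force: 30.0
time_s: 7.8
ee_pos: [453.4, -354.2, 144.6]
eef_rot: [0.444, 3.098, -0.013]
wrist_force: [0.6, -0.4, -0.8]
opening: 19.9
finger_force: 30.0
t 7.8 p [ 453.4 -354.2  144.6] q [-0.76  0.16  1.44 -0.    1.53 -2.05] F [ 0.6 -0.4 -0.8] open 19.9 ff 30.0
shift [84.8, 678.7, -11.0] turn [0.002, 0.015, 1.297]
```

```bash
P='python3 -m pendant'
$P '[[[40,340,-15],[0,0,0.65],0],[[40,340,-15],[0,0,0.65],0],[[40,340,-15],[0,0,0.65],0],[[40,340,-15],[0,0,0.65],0],[[40,340,-15],[0,0,0.65],0],[[40,340,-15],[0,0,0.65],0],[[85,679,-15],[0,0,1.297],0],[[85,679,-15],[0,0,1.297],0],[[85,679,-15],[0,0,1.297],0],[[85,679,-15],[0,0,1.297],0]]'
$P '[[[0,0,0],[0,0,0],0],[[0,0,0],[0,0,0],0]]'
python3 -c "
from h import *
st();go(rk(-10,388,150),1.56)"
```

```text
time_s: 8.8
ee_pos: [526.1, 109.4, 149.2]
eef_rot: [-2.112, -2.325, 0.002]
wrist_force: [1.3, -0.3, -0.7]
opening: 19.9
finger_force: 30.0
time_s: 9.0
ee_pos: [526.0, 108.4, 149.1]
eef_rot: [-2.101, -2.334, 0.003]
wrist_force: [-1.1, -0.4, -1.5]
opening: 19.7
finger_force: 30.0
t 9.0 p [526.  108.4 149.1] q [ 0.1   0.08  1.51 -0.    1.55 -0.01] F [-1.1 -0.4 -1.5] open 19.7 ff 30.0
shift [207.7, 58.6, -1.2] turn [-0.002, 0.001, 0.116]
```

```bash
P='python3 -m pendant'
$P '[[[208,58,0],[0,0,0.116],0],[[208,58,0],[0,0,0.116],0],[[208,58,0],[0,0,0.116],0],[[208,58,0],[0,0,0.116],0],[[208,58,0],[0,0,0.116],0],[[208,58,0],[0,0,0.116],0],[[208,58,0],[0,0,0.116],0],[[208,58,45],[0,0,0.116],0],[[208,58,85],[0,0,0.116],0],[[208,58,85],[0,0,0.116],0]]'
$P '[[[0,0,0],[0,0,0],0],[[0,0,0],[0,0,0],0]]'
cat > pl.py <<'E'
from h import *
import sys
d=cam('side');f=np.array(d['frame'])
cv2.imwrite('pics/%s.png'%sys.argv[1],cv2.resize(f[285:370,185:285][:,:,::-1],None,fx=7,fy=7,interpolation=2))
st();go(rk(-10,388,57),1.56)
E
python3 pl.py a1
```

```text
time_s: 10.0
ee_pos: [559.1, 315.4, 57.9]
eef_rot: [-2.238, -2.199, 0.023]
wrist_force: [-1.4, -0.2, -2.1]
opening: 19.5
finger_force: 30.0
time_s: 10.2
ee_pos: [565.4, 320.0, 68.6]
eef_rot: [2.238, 2.202, 0.007]
wrist_force: [0.3, 0.5, -0.4]
opening: 19.5
finger_force: 30.0
t 10.2 p [565.6 320.5  69. ] q [ 0.43  0.37  1.33 -0.    1.43  0.44] F [ 0.6  0.6 -1.5] open 19.9 ff 30.0
shift [0.6, -3.1, 12.0] turn [0.006, -0.002, -0.005]
```

View pics/a1.png

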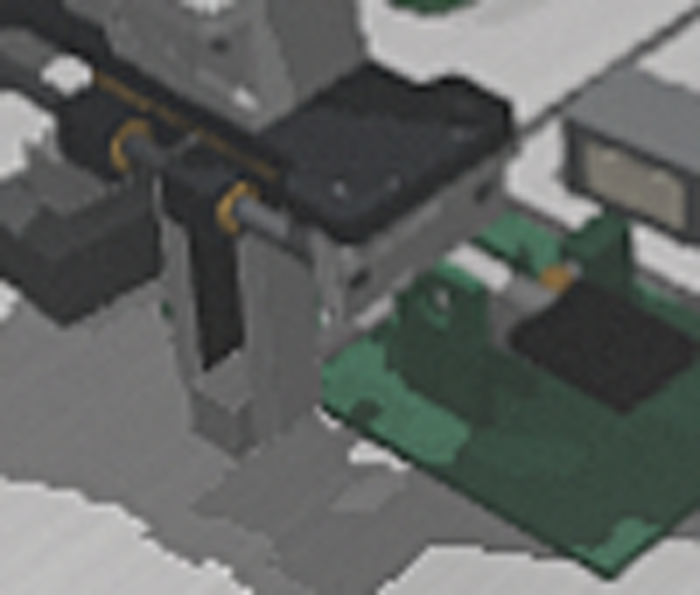

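The finger hides the pin and the hole is at crop (440,297), so I'll approach by coordinates and watch the force.

```bash
P='python3 -m pendant'
$P '[[[0,-3,6],[0,0,0],0],[[0,-3,12],[0,0,0],0],[[0,-3,12],[0,0,0],0],[[0,-3,12],[0,0,0],0],[[0,-3,12],[0,0,0],0]]'
python3 -c "
from h import *
st();go(rk(-10,388,57),1.56)"
```

```text
time_s: 10.75
ee_pos: [560.5, 320.6, 53.2]
eef_rot: [2.238, 2.205, -0.0]
wrist_force: [0.0, 0.4, -1.0]
opening: 19.8
finger_force: 30.0
t 10.8 p [560.5 320.6  53.2] q [ 0.43  0.38  1.35 -0.    1.41  0.45] F [ 0.   0.4 -1. ] open 19.8 ff 30.0
shift [0.5, 2.1, -3.8] turn [0.0, 0.0, -0.004]
```

```bash
P='python3 -m pendant'
$P '[[[0,2,-4],[0,0,0],0],[[0,2,-4],[0,0,0],0],[[0,2,-4],[0,0,0],0],[[0,2,-4],[0,0,0],0],[[0,2,-4],[0,0,0],0],[[0,2,-4],[0,0,0],0]]'
python3 -c "
from h import *
st();go(rk(-10,388,57),1.56)"
```

```text
time_s: 11.35
ee_pos: [562.4, 320.4, 57.1]
eef_rot: [-2.238, -2.205, 0.0]
wrist_force: [-0.1, -0.4, -0.4]
opening: 19.6
finger_force: 30.0
t 11.3 p [562.4 320.4  57.1] q [ 0.43  0.38  1.34 -0.    1.42  0.45] F [-0.1 -0.4 -0.4] open 19.6 ff 30.0
shift [0.7, 0.2, 0.1] turn [-0.0, 0.0, -0.004]
```

```bash
P='python3 -m pendant'
$P '[[[-5,0,0],[0,0,0],0],[[-10,0,0],[0,0,0],0],[[-12,0,0],[0,0,0],0],[[-14,0,0],[0,0,0],0],[[-16,0,0],[0,0,0],0],[[-18,0,0],[0,0,0],0],[[-20,0,0],[0,0,0],0],[[-20,0,0],[0,0,0],0]]'
$P '[[[-2,0,0],[0,0,0],0],[[-4,0,0],[0,0,0],0],[[-6,0,0],[0,0,0],0],[[-6,0,0],[0,0,0],0]]'
python3 -c "
from h import *
st();go(rk(-10,328,57),1.56)"
```

```text
time_s: 12.15
ee_pos: [562.2, 300.2, 57.2]
eef_rot: [2.238, 2.205, -0.0]
wrist_force: [-0.2, 0.3, -2.0]
opening: 19.6
finger_force: 30.0
time_s: 12.55
ee_pos: [562.1, 294.1, 57.2]
eef_rot: [2.238, 2.204, -0.0]
wrist_force: [0.5, 0.3, -0.2]
opening: 19.4
finger_force: 30.0
t 12.6 p [562.1 294.1  57.2] q [ 0.39  0.35  1.38 -0.    1.41  0.41] F [ 0.5  0.3 -0.2] open 19.4 ff 30.0
shift [-33.0, 0.3, 0.2] turn [0.0, 0.0, -0.004]
```

```bash
P='python3 -m pendant'
$P '[[[-3,0,0],[0,0,0],0],[[-6,0,0],[0,0,0],0],[[-9,0,0],[0,0,0],0],[[-12,0,0],[0,0,0],0],[[-15,0,0],[0,0,0],0],[[-18,0,0],[0,0,0],0],[[-20,0,0],[0,0,0],0]]'
$P '[[[-3,0,0],[0,0,0],0],[[-5,0,0],[0,0,0],0],[[-7,0,0],[0,0,0],0],[[-9,0,0],[0,0,0],0],[[-11,0,0],[0,0,0],0],[[-11,0,0],[0,0,0],0]]'
python3 pl.py a2; python3 -c "
from h import *
go(rk(-10,328,57),1.56)"
```

```text
time_s: 13.25
ee_pos: [561.8, 274.1, 57.2]
eef_rot: [2.238, 2.205, -0.0]
wrist_force: [0.2, 0.5, -1.0]
opening: 19.6
finger_force: 30.0
time_s: 13.85
ee_pos: [561.6, 263.2, 57.2]
eef_rot: [2.238, 2.205, -0.0]
wrist_force: [0.2, -0.2, -1.3]
opening: 20.0
finger_force: 30.0
t 13.9 p [561.6 263.3  57.2] q [ 0.35  0.32  1.42 -0.    1.4   0.36] F [ 0.4  0.2 -0.8] open 19.5 ff 30.0
shift [57.8, 0.1, 0.2] turn [0.0, 0.0, -0.004]
shift [-2.2, 0.3, 0.2] turn [0.0, 0.0, -0.004]
```

View pics/a2.png

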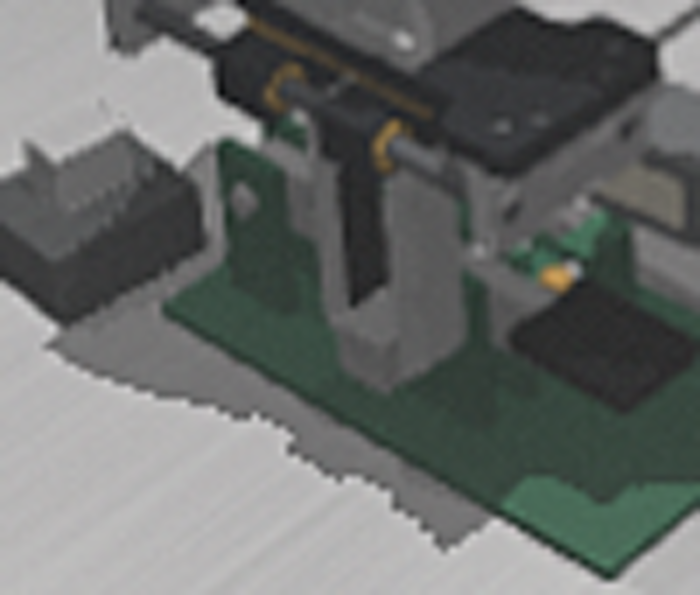

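The finger is now up against the fork and there is no force, so the pin is sliding in freely. I'll push until the head seats.

```bash
P='python3 -m pendant'
$P '[[[-1,0,0],[0,0,0],0],[[-2,0,0],[0,0,0],0],[[-3,0,0],[0,0,0],0],[[-3,0,0],[0,0,0],0]]'
$P '[[[-1,0,0],[0,0,0],0],[[-2,0,0],[0,0,0],0],[[-2,0,0],[0,0,0],0]]'
python3 -c "
from h import *
st()"
```

```text
time_s: 14.3
ee_pos: [561.6, 260.3, 57.2]
eef_rot: [2.238, 2.205, -0.0]
wrist_force: [0.6, 0.1, -0.4]
opening: 19.8
finger_force: 30.0
time_s: 14.6
ee_pos: [561.5, 259.7, 57.2]
eef_rot: [-2.236, -2.204, -0.003]
wrist_force: [0.4, 4.8, -2.9]
opening: 20.0
finger_force: 30.0
t 14.6 p [561.5 259.7  57.2] q [0.34 0.32 1.43 0.   1.4  0.35] F [ 0.4  4.8 -2.9] open 20.0 ff 30.0
```

```bash
P='python3 -m pendant'
$P '[[[-2,0,0],[0,0,0],0],[[-3,0,0],[0,0,0],0],[[-3,0,0],[0,0,0],0]]'
python3 -c "
from h import *
st()"
```

```text
time_s: 14.9
ee_pos: [561.5, 259.6, 57.3]
eef_rot: [-2.233, -2.203, -0.01]
wrist_force: [1.5, 11.3, -4.0]
opening: 19.2
finger_force: 30.0
t 14.9 p [561.5 259.6  57.3] q [0.34 0.32 1.43 0.01 1.39 0.35] F [ 1.5 11.3 -4. ] open 19.2 ff 30.0
```

```bash
P='python3 -m pendant'
$P '[[[3,0,0],[0,0,0],0.35],[[3,0,0],[0,0,0],0.35],[[3,0,0],[0,0,0],0.35],[[3,0,0],[0,0,0],0.35],[[3,0,-20],[0,0,0],0.35],[[3,0,-60],[0,0,0],0.35],[[3,0,-100],[0,0,0],0.35],[[3,0,-140],[0,0,0],0.35],[[-150,-160,-170],[0,0,0],0.35],[[-150,-160,-170],[0,0,0],0.35]]'
$P '[[[-100,-100,0],[0,0,0],0.5],[[-100,-100,0],[0,0,0],0.5],[[-100,-100,0],[0,0,0],0.5],[[-100,-100,0],[0,0,0],0.5]]'
python3 - <<'E'
from h import *
st();d=cam('side');f=np.array(d['frame'])
cv2.imwrite('pics/a3.png',cv2.resize(f[225:370,185:400][:,:,::-1],None,fx=3.7,fy=3.7,interpolation=2))
t=cam('top');save(t,'t3')
for c in blobs(t,(252,212,410,258)):
    r=cv2.minAreaRect(c);b=cv2.boxPoints(r);print(np.round(plane(t,b,42)[:,:2]).tolist(),np.round(plane(t,[r[0]],42)[0,:2],1))
E
```

```text
time_s: 15.9
ee_pos: [489.5, 190.4, 212.2]
eef_rot: [2.236, 2.204, 0.003]
wrist_force: [-0.4, -0.0, 0.3]
opening: 32.6
finger_force: 0.0
time_s: 16.3
ee_pos: [384.7, 90.0, 211.0]
eef_rot: [2.241, 2.199, -0.001]
wrist_force: [0.6, -0.7, -0.9]
opening: 46.8
finger_force: 0.0
t 16.3 p [384.7  90.  211. ] q [ 0.09 -0.26  1.71 -0.    1.69  0.11] F [ 0.6 -0.7 -0.9] open 46.8 ff 0.0
[[539.0, -83.0], [593.0, -90.0], [588.0, -133.0], [533.0, -126.0]] [ 563.1 -108. ]
[[606.0, -158.0], [605.0, -200.0], [520.0, -197.0], [521.0, -156.0]] [ 563.2 -177.7]
[[612.0, 139.0], [608.0, -52.0], [507.0, -49.0], [512.0, 141.0]] [559.9  45. ]
[[503.0, -232.0], [627.0, -236.0], [626.0, -283.0], [502.0, -278.0]] [ 564.2 -257.4]
```

View pics/a3.png

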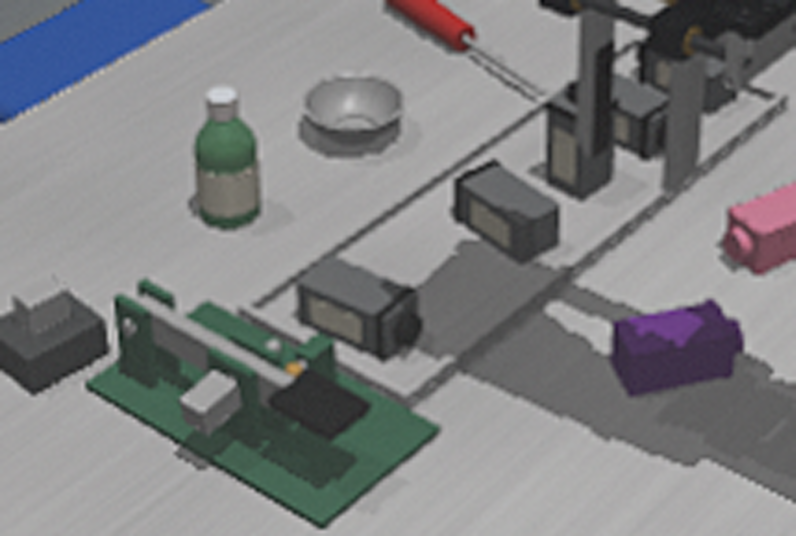

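The pin's head at crop (210,400) sits against the fork and the lever is down. Next are the cartridges. I'll raise the tool above A with an outward tilt, which also gives me kinematic data.

```bash
python3 -c "
from h import *
go([573,114,170],0.07,-0.6)"
```

```text
shift [25.0, 185.0, 41.7] turn [-0.442, 0.482, 1.436]
```

```bash
P='python3 -m pendant'
$P '[[[0,100,0],[0,0,1.49],0.55],[[0,100,0],[0,0,1.49],0.55],[[0,100,0],[0,0,1.49],0.55],[[0,100,0],[0,0,1.49],0.55],[[0,100,0],[0,0,1.49],0.55],[[0,100,0],[0,0,1.49],0.55],[[0,100,0],[0,0,1.49],0.55],[[0,100,0],[0,0,1.49],0.55],[[0,100,0],[0,0,1.49],0.55],[[0,100,0],[0,0,1.49],0.55]]'
$P '[[[0,0,0],[0,0,0],0.55],[[0,0,0],[0,0,0],0.55]]'
python3 -c "
from h import *
st();go([573,114,170],0.07,-0.6)"
```

```text
time_s: 17.4
ee_pos: [488.7, 92.0, 210.0]
eef_rot: [-3.14, -0.096, 0.001]
wrist_force: [0.6, 0.2, 0.0]
opening: 51.7
finger_force: 0.0
time_s: 17.6
ee_pos: [488.2, 91.7, 210.1]
eef_rot: [3.14, 0.11, -0.001]
wrist_force: [0.1, 0.1, -0.4]
opening: 51.4
finger_force: 0.0
t 17.6 p [488.2  91.7 210.1] q [ 0.07 -0.03  1.51  0.    1.66  1.57] F [ 0.1  0.1 -0.4] open 51.4 ff 0.0
shift [86.2, -16.3, 40.1] turn [0.0, 0.601, -0.0]
```

```bash
P='python3 -m pendant'
$P '[[[60,-16,20],[0,0.6,0],0.55],[[60,-16,20],[0,0.6,0],0.55],[[60,-16,20],[0,0.6,0],0.55],[[60,-16,20],[0,0.6,0],0.55],[[60,-16,20],[0,0.6,0],0.55],[[60,-16,20],[0,0.6,0],0.55],[[60,-16,20],[0,0.6,0],0.55]]'
python3 - <<'E'
from h import *
from scipy.optimize import least_squares
st();s=manip.observe();q=s["joint_positions"]
data=[(.088,1.372,1.684,127.9,-534.5,218.4),(-.36,1.76,1.74,346.8,-83.3,219.6),(.38,1.34,1.42,562.4,320.4,57.1),(.23,1.56,1.35,451.2,-351.2,46.4),(.18,1.55,1.41,510.2,235.1,76),(-.03,1.51,1.66,488.2,91.7,210.1),(q[1],q[2],q[4],*s["ee_pos"])]
def fk(p,q2,q3,q5):
    a,L2,L3,h,L6=p;f=q2+q3;S=f+q5
    return a+L2*np.sin(q2)+L3*np.sin(f)+L6*np.sin(S),h+L2*np.cos(q2)+L3*np.cos(f)+L6*np.cos(S)
def res(p):
    o=[]
    for a,b,c,x,y,z in data:
        r,zz=fk(p,a,b,c);o+=[r-np.sqrt(x*x+y*y-57**2),zz-z]
    return o
r=least_squares(res,[0,400,400,400,200]);print(np.round(r.x,1),np.round(r.fun,1).tolist())
p=r.x
for z in(24,45,120,160):
  for tilt in(-1.2,-1,-.8,-.6,-.4,-.2,.2,.4,.6,.8,1.,1.2):
    for rr in (560,590,):
      g=least_squares(lambda w:[fk(p,w[0],w[1],np.pi+tilt-w[0]-w[1])[0]-rr,fk(p,w[0],w[1],np.pi+tilt-w[0]-w[1])[1]-z],[.3,1.4])
      print(z,tilt,rr,np.round(g.x,2),"q5 %.2f"%(np.pi+tilt-sum(g.x)),"bad" if g.cost>1 else "")
E
```

```text
time_s: 18.3
ee_pos: [549.0, 111.2, 194.4]
eef_rot: [-2.979, -0.099, -0.928]
wrist_force: [0.7, -0.0, 1.3]
opening: 51.8
finger_force: 0.0
t 18.3 p [549.  111.2 194.4] q [ 0.12 -0.29  1.89 -0.03  0.95  1.63] F [ 0.7 -0.   1.3] open 51.8 ff 0.0
[ -0.6 394.7 501.8  72.2 303.5] [-14.5, -0.9, 3.3, 3.9, -2.2, 3.7, 10.7, -2.4, 7.1, 1.6, -5.7, -1.3, 1.3, -4.5]
24 -1.2 560 [-0.29  2.54] q5 -0.31 
24 -1.2 590 [-0.19  2.47] q5 -0.34 
24 -1 560 [-0.32  2.43] q5 0.03 
24 -1 590 [-0.23  2.36] q5 0.01 
24 -0.8 560 [-0.28  2.3 ] q5 0.33 
24 -0.8 590 [-0.19  2.23] q5 0.31 
24 -0.6 560 [-0.2   2.15] q5 0.59 
24 -0.6 590 [-0.11  2.07] q5 0.58 
24 -0.4 560 [-0.08  1.98] q5 0.84 
24 -0.4 590 [-0.01  1.91] q5 0.84 
24 -0.2 560 [0.05 1.81] q5 1.08 
24 -0.2 590 [0.12 1.73] q5 1.08 
24 0.2 560 [0.35 1.47] q5 1.53 
24 0.2 590 [0.42 1.37] q5 1.55 
24 0.4 560 [0.5 1.3] q5 1.74 
24 0.4 590 [0.58 1.19] q5 1.77 
24 0.6 560 [0.66 1.13] q5 1.95 
24 0.6 590 [0.75 1.  ] q5 2.00 
24 0.8 560 [0.82 0.97] q5 2.16 
24 0.8 590 [0.91 0.81] q5 2.21 
24 1.0 560 [0.97 0.82] q5 2.36 
24 1.0 590 [1.08 0.62] q5 2.43 
24 1.2 560 [
[... 1788 characters left out ...]
 [-0.4  2.2] q5 0.35 
160 -0.8 560 [-0.4  2.1] q5 0.64 
160 -0.8 590 [-0.32  2.04] q5 0.62 
160 -0.6 560 [-0.28  1.94] q5 0.89 
160 -0.6 590 [-0.2   1.87] q5 0.87 
160 -0.4 560 [-0.15  1.77] q5 1.12 
160 -0.4 590 [-0.07  1.7 ] q5 1.12 
160 -0.2 560 [-0.    1.59] q5 1.35 
160 -0.2 590 [0.07 1.52] q5 1.35 
160 0.2 560 [0.31 1.25] q5 1.79 
160 0.2 590 [0.39 1.14] q5 1.81 
160 0.4 560 [0.47 1.08] q5 2.00 
160 0.4 590 [0.55 0.95] q5 2.03 
160 0.6 560 [0.62 0.91] q5 2.21 
160 0.6 590 [0.73 0.76] q5 2.26 
160 0.8 560 [0.78 0.76] q5 2.41 
160 0.8 590 [0.9  0.56] q5 2.48 
160 1.0 560 [0.92 0.62] q5 2.60 
160 1.0 590 [1.08 0.36] q5 2.70 
160 1.2 560 [1.05 0.52] q5 2.77 
160 1.2 590 [1.3  0.09] q5 2.95
```

```bash
python3 -c "
from h import *
go([533,114,75],0.07,-0.75)"
```

```text
shift [-80.8, -3.9, 89.3] turn [0.002, 0.146, -0.003]
```

```bash
P='python3 -m pendant'
$P '[[[-40,-4,45],[0,0.146,0],0.58],[[-81,-4,89],[0,0.146,0],0.58],[[-81,-4,89],[0,0.146,0],0.58],[[-81,-4,89],[0,0.146,0],0.58],[[-81,-4,89],[0,0.146,0],0.58],[[-81,-4,89],[0,0.146,0],0.58],[[-81,-4,89],[0,0.146,0],0.58]]'
python3 -c "
from h import *
st();go([574,116.5,28],0.07,-0.75)"
```

```text
time_s: 19.0
ee_pos: [532.6, 114.1, 76.0]
eef_rot: [-2.898, -0.095, -1.145]
wrist_force: [-0.1, -0.1, -0.8]
opening: 54.7
finger_force: 0.0
t 19.0 p [532.6 114.1  76. ] q [ 0.14 -0.28  2.19 -0.11  0.48  1.72] F [-0.1 -0.1 -0.8] open 54.7 ff 0.0
shift [-2.6, 0.4, 63.4] turn [0.003, -0.003, -0.003]
```

```bash
P='python3 -m pendant'
$P '[[[-2,0,25],[0,0,0],0.58],[[-2,0,50],[0,0,0],0.58],[[-2,0,63],[0,0,0],0.58],[[-2,0,63],[0,0,0],0.58],[[-2,0,63],[0,0,0],0],[[-2,0,63],[0,0,0],0],[[-2,0,63],[0,0,0],0],[[-2,0,63],[0,0,0],0],[[-2,0,63],[0,0,0],0],[[-2,0,63],[0,0,0],0]]'
python3 -c "
from h import *
st()"
$P '[[[10,0,-10],[0,0,0],0],[[30,0,-32],[0,0,0],0],[[48,0,-51],[0,0,0],0],[[62,0,-66],[0,0,0],0],[[62,0,-66],[0,0,0],0],[[62,0,-66],[0,0,0],0]]'
python3 -c "
from h import *
st();go([574,116.5,110],0.07,0.82)"
```

```text
time_s: 20.0
ee_pos: [571.1, 116.8, 25.0]
eef_rot: [-2.9, -0.096, -1.139]
wrist_force: [-4.2, 0.0, 6.2]
opening: 36.1
finger_force: 30.0
t 20.0 p [571.1 116.8  25. ] q [ 0.13 -0.08  2.15 -0.13  0.33  1.74] F [-4.2  0.   6.2] open 36.1 ff 30.0
time_s: 20.6
ee_pos: [570.6, 116.5, 113.1]
eef_rot: [-2.903, -0.096, -1.133]
wrist_force: [-0.4, 0.1, -1.4]
opening: 35.6
finger_force: 30.0
t 20.6 p [570.6 116.5 113.1] q [ 0.13 -0.23  2.07 -0.08  0.56  1.69] F [-0.4  0.1 -1.4] open 35.6 ff 30.0
shift [0.5, 0.2, 4.6] turn [0.0, -1.564, -0.005]
```

```bash
P='python3 -m pendant'
$P '[[[0,0,0],[0,-0.15,0],0],[[0,0,0],[0,-0.3,0],0],[[0,0,0],[0,-0.45,0],0],[[0,0,0],[0,-0.6,0],0],[[0,0,0],[0,-0.75,0],0],[[0,0,0],[0,-0.9,0],0],[[0,0,0],[0,-1.05,0],0],[[0,0,0],[0,-1.2,0],0],[[0,0,0],[0,-1.35,0],0],[[0,0,0],[0,-1.5,0],0]]'
$P '[[[0,0,0],[0,-0.066,0],0],[[0,0,0],[0,-0.066,0],0],[[0,0,0],[0,-0.066,0],0],[[0,0,0],[0,-0.066,0],0]]'
python3 -c "
from h import *
st();go([574,116.5,52],0.07,0.825)"
```

```text
time_s: 21.6
ee_pos: [571.4, 116.5, 112.1]
eef_rot: [2.892, 0.095, -1.158]
wrist_force: [0.3, 0.3, -1.8]
opening: 35.9
finger_force: 30.0
time_s: 22.0
ee_pos: [571.2, 116.7, 115.1]
eef_rot: [2.857, 0.094, -1.238]
wrist_force: [-0.3, -0.9, -1.0]
opening: 35.9
finger_force: 30.0
t 22.0 p [571.2 116.7 115.1] q [0.09 0.82 0.78 0.03 2.36 1.61] F [-0.3 -0.9 -1. ] open 35.9 ff 30.0
shift [48.0, 0.4, 41.1] turn [-0.003, -0.007, -0.003]
```

```bash
P='python3 -m pendant'
$P '[[[15,0,14],[0,0,0],0],[[30,0,28],[0,0,0],0],[[40,0,37],[0,0,0],0],[[46,0,43],[0,0,0],0],[[46,0,43],[0,0,0],0],[[46,0,43],[0,0,0],0]]'
$P '[[[1.5,0,1.4],[0,0,0],0],[[3,0,2.8],[0,0,0],0],[[3,0,2.8],[0,0,0],0]]'
$P '[[[1.5,0,1.4],[0,0,0],0],[[1.5,0,1.4],[0,0,0],0]]'
```

```text
time_s: 22.6
ee_pos: [571.5, 116.7, 52.3]
eef_rot: [2.857, 0.094, -1.239]
wrist_force: [0.2, 0.2, -1.3]
opening: 35.9
finger_force: 30.0
time_s: 22.9
ee_pos: [571.4, 116.6, 47.3]
eef_rot: [2.856, 0.094, -1.241]
wrist_force: [-1.2, -0.1, -1.1]
opening: 35.6
finger_force: 30.0
time_s: 23.1
ee_pos: [571.2, 116.6, 44.9]
eef_rot: [2.855, 0.094, -1.242]
wrist_force: [-0.1, 0.2, -2.2]
opening: 35.4
finger_force: 30.0
```

```bash
P='python3 -m pendant'
$P '[[[1,0,0.9],[0,0,0],0],[[1.5,0,1.4],[0,0,0],0]]'
$P '[[[1,0,0.9],[0,0,0],0],[[1.5,0,1.4],[0,0,0],0]]'
```

```text
time_s: 23.3
ee_pos: [571.3, 116.6, 43.0]
eef_rot: [2.856, 0.094, -1.241]
wrist_force: [-0.8, 0.7, -1.2]
opening: 35.9
finger_force: 30.0
time_s: 23.5
ee_pos: [571.3, 116.6, 42.9]
eef_rot: [2.856, 0.094, -1.242]
wrist_force: [1.2, 0.4, 6.2]
opening: 35.6
finger_force: 30.0
```

A touches down at 6 N. I'll release it, retreat, and check with the cameras.

```bash
P='python3 -m pendant'
$P '[[[0,0,0],[0,0,0],0.5],[[0,0,0],[0,0,0],0.5],[[0,0,0],[0,0,0],0.5],[[0,0,-20],[0,0,0],0.5],[[0,0,-50],[0,0,0],0.5],[[0,0,-85],[0,0,0],0.5],[[0,0,-120],[0,0,0],0.5],[[0,0,-120],[0,0,0],0.5]]'
cat >> h.py <<'E'
def pick(c,yaw,tilt,back,z=29):
    R=tgt(yaw,tilt);p=np.array([c[0],c[1],z])+R.apply([0,0,-back]);st();go(p,yaw,tilt)
def look(n):
    t=cam("top");save(t,n);r=[]
    f=np.array(t["frame"])
    for c in blobs(t,(252,212,410,258)):
        q=cv2.minAreaRect(c);print(np.round(plane(t,cv2.boxPoints(q),42)[:,:2]).tolist(),np.round(plane(t,[q[0]],42)[0,:2],1))
E
python3 -c "
from h import *
look('t4');s=cam('side');save(s,'s4');pick((559,-26.5),-.19,.78,60)"
```

```text
time_s: 24.3
ee_pos: [654.0, 121.5, 116.6]
eef_rot: [2.846, 0.093, -1.261]
wrist_force: [-0.5, -0.6, -2.0]
opening: 47.1
finger_force: 0.0
[[540.0, -85.0], [592.0, -91.0], [588.0, -132.0], [535.0, -126.0]] [ 563.6 -108.7]
[[528.0, -0.0], [610.0, -17.0], [603.0, -53.0], [521.0, -36.0]] [565.3 -26.5]
[[523.0, -153.0], [608.0, -161.0], [605.0, -202.0], [520.0, -193.0]] [ 563.8 -177.5]
[[528.0, -233.0], [627.0, -236.0], [626.0, -283.0], [527.0, -279.0]] [ 576.5 -257.9]
[[633.0, 85.0], [640.0, 10.0], [509.0, -1.0], [502.0, 73.0]] [570.8  41.6]
t 24.4 p [656.2 121.9 120.2] q [0.09 1.1  0.28 0.03 2.58 1.62] F [ 0.6 -0.2  0.2] open 46.9 ff 0.0
shift [-9.4, 152.4, 81.3] turn [0.184, 0.041, 0.178]
```

```bash
P='python3 -m pendant'
$P '[[[0,60,0],[0.18,0.04,0.18],0.58],[[0,100,20],[0.18,0.04,0.18],0.58],[[-9,152,50],[0.18,0.04,0.18],0.58],[[-9,152,81],[0.18,0.04,0.18],0.58],[[-9,152,81],[0.18,0.04,0.18],0.58],[[-9,152,81],[0.18,0.04,0.18],0.58],[[-9,152,81],[0.18,0.04,0.18],0.58]]'
python3 -c "
from h import *
look('t5');pick((559,-26.5),-.19,.78,0)"
```

```text
time_s: 25.1
ee_pos: [603.9, -33.3, 76.5]
eef_rot: [-2.838, 0.268, 1.151]
wrist_force: [0.0, -0.0, -0.5]
opening: 54.4
finger_force: 0.0
[[604.0, 139.0], [603.0, 90.0], [551.0, 91.0], [552.0, 140.0]] [577.8 115.2]
[[523.0, -153.0], [608.0, -161.0], [605.0, -202.0], [520.0, -193.0]] [ 563.8 -177.1]
[[528.0, -232.0], [629.0, -242.0], [625.0, -286.0], [524.0, -275.0]] [ 576.6 -258.6]
[[506.0, -104.0], [629.0, -110.0], [628.0, -133.0], [505.0, -127.0]] [ 567.1 -118.3]
[[517.0, 125.0], [635.0, 14.0], [586.0, -36.0], [470.0, 76.0]] [551.7  44.8]
t 25.1 p [604.2 -33.1  76.5] q [-0.16  0.87  0.76  0.02  2.29  1.61] F [ 1.1  0.8 -0.1] open 54.6 ff 0.0
shift [0.3, 1.8, 65.9] turn [0.004, -0.01, 0.0]
```

A's footprint from above is now about 50 mm square, so it is standing. Picking B next.

```bash
P='python3 -m pendant'
$P '[[[0,2,25],[0,0,0],0.58],[[0,2,50],[0,0,0],0.58],[[0,2,66],[0,0,0],0.58],[[0,2,66],[0,0,0],0.58],[[0,2,66],[0,0,0],0],[[0,2,66],[0,0,0],0],[[0,2,66],[0,0,0],0],[[0,2,66],[0,0,0],0],[[0,2,66],[0,0,0],0],[[0,2,66],[0,0,0],0]]'
$P '[[[-10,0,-10],[0,0,0],0],[[-30,0,-30],[0,0,0],0],[[-48,0,-48],[0,0,0],0],[[-60,0,-60],[0,0,0],0],[[-60,0,-60],[0,0,0],0],[[-60,0,-60],[0,0,0],0]]'
python3 -c "
from h import *
st();go([562,-26.5,115],-.19,-.79)"
```

```text
time_s: 26.15
ee_pos: [556.4, -27.4, 27.9]
eef_rot: [-2.834, 0.27, 1.157]
wrist_force: [4.8, 0.5, 5.1]
opening: 35.5
finger_force: 30.0
time_s: 26.75
ee_pos: [554.7, -27.1, 110.9]
eef_rot: [-2.833, 0.27, 1.161]
wrist_force: [0.5, 0.2, -2.4]
opening: 35.5
finger_force: 30.0
t 26.8 p [554.7 -27.1 110.9] q [-0.16  0.72  0.92  0.02  2.27  1.61] F [ 0.5  0.2 -2.4] open 35.5 ff 30.0
shift [2.1, -1.9, -7.8] turn [0.004, 1.568, 0.001]
```

```bash
P='python3 -m pendant'
$P '[[[0,0,0],[0,0.15,0],0],[[0,0,0],[0,0.3,0],0],[[0,0,0],[0,0.45,0],0],[[0,0,0],[0,0.6,0],0],[[0,0,0],[0,0.75,0],0],[[0,0,0],[0,0.9,0],0],[[0,0,0],[0,1.05,0],0],[[0,0,0],[0,1.2,0],0],[[0,0,0],[0,1.35,0],0],[[0,0,0],[0,1.5,0],0]]'
$P '[[[0,0,0],[0,0.069,0],0],[[0,0,0],[0,0.069,0],0],[[0,0,0],[0,0.069,0],0],[[0,0,0],[0,0.069,0],0]]'
python3 -c "
from h import *
st();go([556,-24,52],-.19,-.79)"
```

```text
time_s: 27.75
ee_pos: [552.9, -26.7, 109.5]
eef_rot: [2.862, -0.269, 1.083]
wrist_force: [-0.5, -0.2, -2.1]
opening: 35.7
finger_force: 30.0
time_s: 28.15
ee_pos: [555.9, -27.2, 112.5]
eef_rot: [2.819, -0.265, 1.176]
wrist_force: [0.8, -0.2, -1.0]
opening: 36.0
finger_force: 30.0
t 28.1 p [555.9 -27.2 112.5] q [-0.12 -0.31  2.15 -0.11  0.51  1.71] F [ 0.8 -0.2 -1. ] open 36.0 ff 30.0
shift [-43.3, -3.4, 42.2] turn [0.002, -0.001, 0.003]
```

```bash
P='python3 -m pendant'
$P '[[[-15,-3,15],[0,0,0],0],[[-30,-3,30],[0,0,0],0],[[-40,-3,40],[0,0,0],0],[[-45,-3,45],[0,0,0],0],[[-45,-3,45],[0,0,0],0],[[-45,-3,45],[0,0,0],0]]'
$P '[[[-1.5,0,1.5],[0,0,0],0],[[-3,0,3],[0,0,0],0],[[-3,0,3],[0,0,0],0]]'
$P '[[[-1,0,1],[0,0,0],0],[[-2,0,2],[0,0,0],0],[[-2,0,2],[0,0,0],0]]'
```

```text
time_s: 28.75
ee_pos: [556.9, -24.5, 49.2]
eef_rot: [2.818, -0.265, 1.178]
wrist_force: [-0.1, 0.0, -1.4]
opening: 35.8
finger_force: 30.0
time_s: 29.05
ee_pos: [555.7, -24.3, 43.8]
eef_rot: [2.819, -0.265, 1.176]
wrist_force: [0.4, 0.2, -0.9]
opening: 35.8
finger_force: 30.0
time_s: 29.35
ee_pos: [555.5, -24.3, 40.5]
eef_rot: [2.819, -0.265, 1.175]
wrist_force: [0.5, -0.4, -1.0]
opening: 36.0
finger_force: 30.0
```

```bash
P='python3 -m pendant'
$P '[[[-1,0,1],[0,0,0],0],[[-1.5,0,1.5],[0,0,0],0]]'
$P '[[[-1,0,1],[0,0,0],0],[[-1.5,0,1.5],[0,0,0],0]]'
```

```text
time_s: 29.55
ee_pos: [556.3, -24.4, 39.5]
eef_rot: [2.818, -0.265, 1.179]
wrist_force: [-2.2, 1.3, 2.2]
opening: 35.9
finger_force: 30.0
time_s: 29.75
ee_pos: [557.7, -24.5, 39.4]
eef_rot: [2.816, -0.264, 1.185]
wrist_force: [-5.1, -0.5, 9.1]
opening: 35.9
finger_force: 30.0
```

```bash
P='python3 -m pendant'
$P '[[[0,0,0],[0,0,0],0.5],[[0,0,0],[0,0,0],0.5],[[0,0,0],[0,0,0],0.5],[[0,0,-20],[0,0,0],0.5],[[0,0,-50],[0,0,0],0.5],[[0,0,-85],[0,0,0],0.5],[[0,0,-120],[0,0,0],0.5],[[0,0,-120],[0,0,0],0.5],[[0,0,-120],[0,0,0],0.5]]'
python3 -c "
from h import *
look('t6');s=cam('side');save(s,'s6')
f=np.array(s['frame'])[225:375,185:400][:,:,::-1];cv2.imwrite('pics/s6c.png',cv2.resize(f,None,fx=3.7,fy=3.7,interpolation=2));pick((570,-179),-.05,-.75,65,30)"
```

```text
time_s: 30.65
ee_pos: [472.3, -8.0, 121.8]
eef_rot: [2.818, -0.264, 1.18]
wrist_force: [-0.4, 0.4, -0.7]
opening: 47.0
finger_force: 0.0
[[540.0, -83.0], [593.0, -92.0], [586.0, -135.0], [533.0, -126.0]] [ 562.8 -108.8]
[[545.0, -3.0], [599.0, -13.0], [592.0, -51.0], [538.0, -41.0]] [568.4 -27. ]
[[604.0, 139.0], [603.0, 90.0], [549.0, 91.0], [550.0, 140.0]] [576.4 115.2]
[[606.0, -158.0], [605.0, -200.0], [520.0, -197.0], [521.0, -156.0]] [ 563.2 -177.7]
[[503.0, -232.0], [627.0, -236.0], [626.0, -283.0], [502.0, -278.0]] [ 564.2 -257.4]
t 30.8 p [471.7  -8.1 119.1] q [-0.08 -0.58  2.3  -0.13  0.65  1.75] F [ 0.3 -0.4 -0.3] open 47.0 ff 0.0
shift [30.0, 155.3, 89.8] turn [0.099, -0.038, -0.097]
```

View pics/s6c.png

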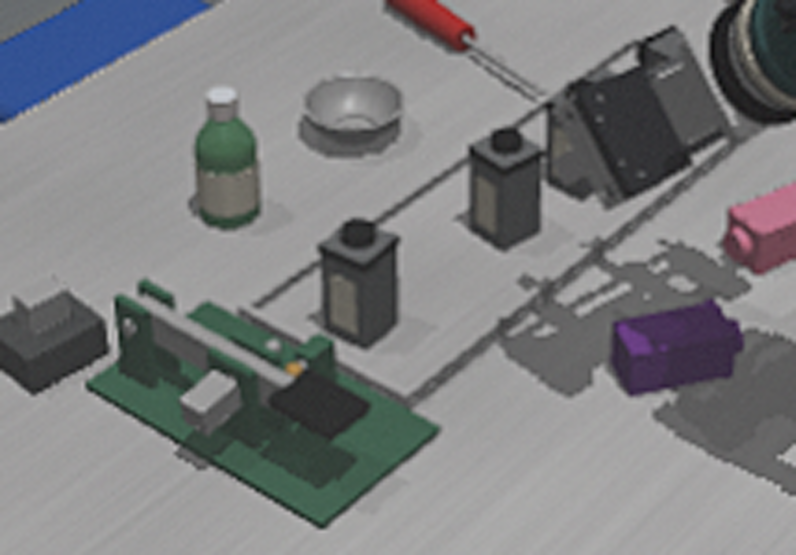

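The picture shows A (crop 358,285) and B (505,190) both standing cap up. Now C.

```bash
P='python3 -m pendant'
$P '[[[0,50,0],[0.1,-0.04,-0.1],0.58],[[0,100,0],[0.1,-0.04,-0.1],0.58],[[0,155,0],[0.1,-0.04,-0.1],0.58],[[0,155,40],[0.1,-0.04,-0.1],0.58],[[30,155,70],[0.1,-0.04,-0.1],0.58],[[30,155,90],[0.1,-0.04,-0.1],0.58],[[30,155,90],[0.1,-0.04,-0.1],0.58],[[30,155,90],[0.1,-0.04,-0.1],0.58]]'
python3 -c "
from h import *
pick((570,-179),-.03,-.75,0,30)"
```

```text
time_s: 31.55
ee_pos: [525.9, -177.8, 74.1]
eef_rot: [2.914, -0.076, 1.134]
wrist_force: [-0.3, 0.2, 0.1]
opening: 54.7
finger_force: 0.0
t 31.6 p [ 525.9 -177.8   74.1] q [-0.68 -0.21  2.14  0.67  0.69  0.53] F [-0.3  0.2  0.1] open 54.7 ff 0.0
shift [2.7, -0.8, 62.4] turn [0.011, 0.008, -0.018]
```

```bash
P='python3 -m pendant'
$P '[[[3,-1,25],[0,0,-0.018],0.58],[[3,-1,45],[0,0,-0.018],0.58],[[3,-1,60],[0,0,-0.018],0.58],[[3,-1,62],[0,0,-0.018],0.58],[[3,-1,62],[0,0,-0.018],0],[[3,-1,62],[0,0,-0.018],0],[[3,-1,62],[0,0,-0.018],0],[[3,-1,62],[0,0,-0.018],0],[[3,-1,62],[0,0,-0.018],0],[[3,-1,62],[0,0,-0.018],0]]'
python3 -c "
from h import *
st()"
$P '[[[10,0,-10],[0,0,0],0],[[30,0,-32],[0,0,0],0],[[48,0,-51],[0,0,0],0],[[62,0,-66],[0,0,0],0],[[62,0,-66],[0,0,0],0],[[62,0,-66],[0,0,0],0]]'
python3 -c "
from h import *
st();go([574,-179,110],-0.04,0.82)"
```

```text
time_s: 32.55
ee_pos: [571.2, -177.8, 37.1]
eef_rot: [2.898, -0.042, 1.143]
wrist_force: [-1.5, 1.0, 3.9]
opening: 35.7
finger_force: 29.9
t 32.5 p [ 571.2 -177.8   37.1] q [-0.6  -0.05  2.1   0.75  0.55  0.45] F [-1.5  1.   3.9] open 35.7 ff 29.9
time_s: 33.15
ee_pos: [570.9, -176.2, 126.0]
eef_rot: [2.9, -0.041, 1.14]
wrist_force: [0.1, -0.6, -0.5]
opening: 35.7
finger_force: 29.9
t 33.1 p [ 570.9 -176.2  126. ] q [-0.6  -0.19  2.01  0.56  0.73  0.69] F [ 0.1 -0.6 -0.5] open 35.7 ff 29.9
shift [-8.5, 2.5, 13.9] turn [0.015, -1.569, 0.006]
```

```bash
P='python3 -m pendant'
$P '[[[0,0,0],[0,-0.15,0],0],[[0,0,0],[0,-0.3,0],0],[[0,0,0],[0,-0.45,0],0],[[0,0,0],[0,-0.6,0],0],[[0,0,0],[0,-0.75,0],0],[[0,0,0],[0,-0.9,0],0],[[0,0,0],[0,-1.05,0],0],[[0,0,0],[0,-1.2,0],0],[[0,0,0],[0,-1.35,0],0],[[0,0,0],[0,-1.5,0],0]]'
$P '[[[0,0,0],[0,-0.069,0],0],[[0,0,0],[0,-0.069,0],0],[[0,0,0],[0,-0.069,0],0],[[0,0,0],[0,-0.069,0],0]]'
python3 -c "
from h import *
st();go([575,-180,52],-0.04,0.825)"
```

```text
time_s: 34.15
ee_pos: [571.5, -176.0, 124.6]
eef_rot: [-2.917, 0.055, 1.161]
wrist_force: [0.3, 0.0, -1.5]
opening: 36.1
finger_force: 29.9
time_s: 34.55
ee_pos: [571.1, -176.5, 127.7]
eef_rot: [-2.882, 0.058, 1.247]
wrist_force: [0.9, 0.4, 0.3]
opening: 35.9
finger_force: 29.9
t 34.5 p [ 571.1 -176.5  127.7] q [-0.29  0.84  0.72 -0.28  2.36  1.21] F [0.9 0.4 0.3] open 35.9 ff 29.9
shift [57.9, 2.3, 49.0] turn [0.013, -0.009, -0.006]
```

```bash
P='python3 -m pendant'
$P '[[[15,2,13],[0,0,0],0],[[30,2,26],[0,0,0],0],[[45,2,39],[0,0,0],0],[[55,2,47],[0,0,0],0],[[59,2,51],[0,0,0],0],[[59,2,51],[0,0,0],0],[[59,2,51],[0,0,0],0]]'
$P '[[[1.5,0,1.4],[0,0,0],0],[[3,0,2.8],[0,0,0],0],[[3,0,2.8],[0,0,0],0]]'
$P '[[[1,0,0.9],[0,0,0],0],[[2,0,1.9],[0,0,0],0],[[2,0,1.9],[0,0,0],0]]'
```

```text
time_s: 35.25
ee_pos: [574.5, -179.5, 49.3]
eef_rot: [-2.881, 0.058, 1.249]
wrist_force: [-0.1, 0.3, -0.8]
opening: 35.6
finger_force: 29.9
time_s: 35.55
ee_pos: [574.4, -179.6, 44.9]
eef_rot: [-2.881, 0.058, 1.249]
wrist_force: [-0.5, -0.1, -1.0]
opening: 36.1
finger_force: 29.9
time_s: 35.85
ee_pos: [574.1, -179.6, 41.7]
eef_rot: [-2.88, 0.058, 1.251]
wrist_force: [-0.5, -0.8, -1.4]
opening: 35.9
finger_force: 29.9
```

```bash
P='python3 -m pendant'
$P '[[[0.8,0,0.7],[0,0,0],0],[[1.2,0,1.1],[0,0,0],0]]'
$P '[[[0.8,0,0.7],[0,0,0],0],[[1.2,0,1.1],[0,0,0],0]]'
$P '[[[0.8,0,0.7],[0,0,0],0],[[1.2,0,1.1],[0,0,0],0]]'
```

```text
time_s: 36.05
ee_pos: [574.2, -179.6, 40.2]
eef_rot: [-2.88, 0.058, 1.25]
wrist_force: [-1.1, -0.6, -0.3]
opening: 35.6
finger_force: 29.9
time_s: 36.25
ee_pos: [574.3, -179.6, 38.6]
eef_rot: [-2.88, 0.058, 1.25]
wrist_force: [0.3, -0.8, -0.4]
opening: 35.8
finger_force: 29.9
time_s: 36.45
ee_pos: [574.3, -179.7, 37.9]
eef_rot: [-2.88, 0.058, 1.25]
wrist_force: [0.7, -0.4, 2.7]
opening: 36.0
finger_force: 29.9
```

```bash
P='python3 -m pendant'
$P '[[[0,0,0],[0,0,0],0.5],[[0,0,0],[0,0,0],0.5],[[0,0,0],[0,0,0],0.5],[[0,0,-20],[0,0,0],0.5],[[0,0,-50],[0,0,0],0.5],[[0,0,-80],[0,0,0],0.5],[[0,0,-90],[0,0,0],0.5],[[-20,0,-90],[0,0,0],0.5],[[-20,0,-90],[0,0,0],0.5]]'
python3 - <<'E'
from h import *
look('t7');s=cam('side');save(s,'s7');st()
t=cv2.imread('pics/t7.png')
a=cv2.resize(t[205:265,245:425],None,fx=4.4,fy=4.4,interpolation=2)
b=cv2.resize(cv2.imread('pics/s7.png')[225:285,300:400],None,fx=5,fy=5,interpolation=2)
o=np.zeros((570,792,3),np.uint8);o[:264]=a;o[266:566,:500]=b;cv2.imwrite('pics/d7.png',o)
E
```

```text
time_s: 37.35
ee_pos: [626.2, -180.4, 114.4]
eef_rot: [-2.881, 0.058, 1.249]
wrist_force: [0.2, 0.3, -0.2]
opening: 47.4
finger_force: 0.0
[[604.0, 139.0], [603.0, 90.0], [551.0, 91.0], [552.0, 140.0]] [577.8 115.2]
[[528.0, -233.0], [627.0, -236.0], [626.0, -283.0], [527.0, -279.0]] [ 576.5 -257.9]
[[504.0, -185.0], [629.0, -211.0], [626.0, -225.0], [502.0, -199.0]] [ 564.9 -205. ]
[[633.0, 76.0], [630.0, -80.0], [507.0, -76.0], [510.0, 78.0]] [ 5.698e+02 -1.000e-01]
t 37.5 p [ 626.5 -180.5  113.7] q [-0.27  1.02  0.44 -0.29  2.46  1.18] F [-0.3 -0.6 -0.1] open 46.9 ff 0.0
```

View pics/d7.png

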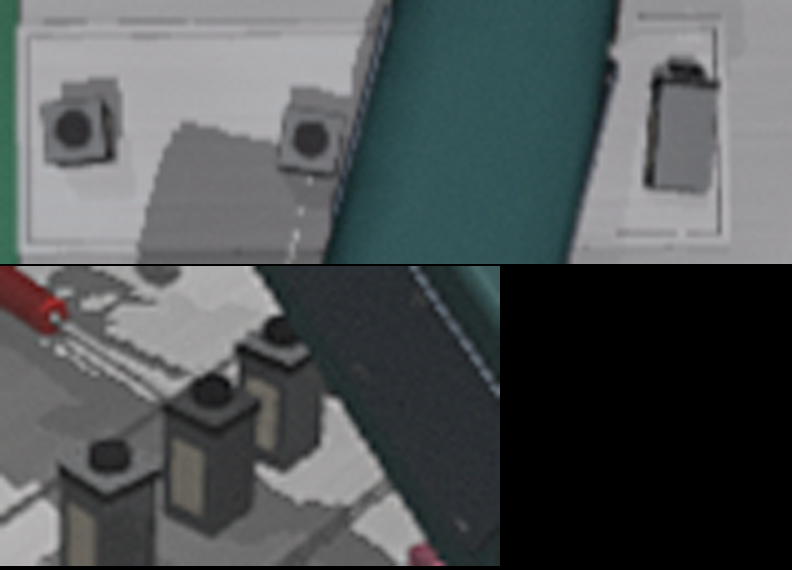

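C is standing. D lies with its top face centred near crop (686,136) and its cap towards +x.

```bash
python3 - <<'E'
from h import *
t=cam('top');T=lambda p:(np.array(p)+.5)/4.4-.5+[245,205]
P=plane(t,[T(p) for p in((660,82),(655,188),(718,82),(710,192),(686,136))],42);print(np.round(P[:,:2],1).tolist())
y=np.arctan2(*(P[0]+P[2]-P[1]-P[3])[1::-1]);print(y)
pick((P[4][0]-3,P[4][1]),y,.78,50,36)
E
```

```text
[[595.4, -245.1], [529.4, -239.6], [594.6, -281.4], [526.1, -273.8], [561.3, -260.1]]
-0.09620495005038857
t 37.5 p [ 626.5 -180.5  113.4] q [-0.27  1.02  0.44 -0.29  2.46  1.18] F [-0.2  0.7  0.3] open 46.9 ff 0.0
shift [10.7, 83.5, 51.5] turn [0.054, 0.037, 0.034]
```

```bash
P='python3 -m pendant'
$P '[[[0,45,0],[0.05,0.04,0.03],0.54],[[0,84,0],[0.05,0.04,0.03],0.54],[[11,84,25],[0.05,0.04,0.03],0.54],[[11,84,51],[0.05,0.04,0.03],0.54],[[11,84,51],[0.05,0.04,0.03],0.54],[[11,84,51],[0.05,0.04,0.03],0.54],[[11,84,51],[0.05,0.04,0.03],0.54]]'
python3 -c "
from h import *
pick((558.5,-260),-.096,.78,0,36)"
```

```text
time_s: 38.2
ee_pos: [595.7, -264.0, 73.8]
eef_rot: [-2.877, 0.131, 1.171]
wrist_force: [0.2, 0.4, 0.1]
opening: 50.7
finger_force: 0.0
t 38.2 p [ 595.7 -264.    73.8] q [-0.4   0.98  0.56 -0.29  2.32  1.15] F [0.2 0.4 0.1] open 50.7 ff 0.0
shift [-0.4, -0.7, 53.1] turn [0.005, -0.007, 0.003]
```

```bash
P='python3 -m pendant'
$P '[[[0,-0.7,20],[0,0,0],0.54],[[0,-0.7,40],[0,0,0],0.54],[[0,-0.7,53],[0,0,0],0.54],[[0,-0.7,53],[0,0,0],0.54],[[0,-0.7,53],[0,0,0],0],[[0,-0.7,53],[0,0,0],0],[[0,-0.7,53],[0,0,0],0],[[0,-0.7,53],[0,0,0],0],[[0,-0.7,53],[0,0,0],0],[[0,-0.7,53],[0,0,0],0]]'
python3 -c "
from h import *
st()"
$P '[[[-10,0,-10],[0,0,0],0],[[-30,0,-30],[0,0,0],0],[[-48,0,-48],[0,0,0],0],[[-60,0,-60],[0,0,0],0],[[-60,0,-60],[0,0,0],0],[[-60,0,-60],[0,0,0],0]]'
python3 -c "
from h import *
st();go([558,-258,118],-.096,-.79)"
```

```text
time_s: 39.2
ee_pos: [557.6, -260.1, 35.2]
eef_rot: [-2.875, 0.131, 1.175]
wrist_force: [3.1, -0.5, 5.4]
opening: 36.0
finger_force: 29.9
t 39.2 p [ 557.6 -260.1   35.2] q [-0.41  0.9   0.78 -0.27  2.19  1.18] F [ 3.1 -0.5  5.4] open 36.0 ff 29.9
time_s: 39.8
ee_pos: [556.2, -259.8, 118.0]
eef_rot: [-2.872, 0.13, 1.177]
wrist_force: [-0.1, 0.2, -2.0]
opening: 35.7
finger_force: 29.9
t 39.8 p [ 556.2 -259.8  118. ] q [-0.41  0.85  0.71 -0.3   2.32  1.13] F [-0.1  0.2 -2. ] open 35.7 ff 29.9
shift [1.2, -2.0, -1.1] turn [-0.0, 1.568, 0.006]
```

```bash
P='python3 -m pendant'
$P '[[[0,0,0],[0,0.15,0],0],[[0,0,0],[0,0.3,0],0],[[0,0,0],[0,0.45,0],0],[[0,0,0],[0,0.6,0],0],[[0,0,0],[0,0.75,0],0],[[0,0,0],[0,0.9,0],0],[[0,0,0],[0,1.05,0],0],[[0,0,0],[0,1.2,0],0],[[0,0,0],[0,1.35,0],0],[[0,0,0],[0,1.5,0],0]]'
$P '[[[0,0,0],[0,0.069,0],0],[[0,0,0],[0,0.069,0],0],[[0,0,0],[0,0.069,0],0],[[0,0,0],[0,0.069,0],0]]'
python3 -c "
from h import *
st();go([556,-258,52],-.096,-.79)"
```

```text
time_s: 40.8
ee_pos: [554.8, -259.0, 117.1]
eef_rot: [2.905, -0.133, 1.101]
wrist_force: [-0.2, 1.1, -2.4]
opening: 35.8
finger_force: 29.9
time_s: 41.2
ee_pos: [557.0, -260.2, 119.3]
eef_rot: [2.864, -0.129, 1.195]
wrist_force: [0.9, -0.8, -1.5]
opening: 35.8
finger_force: 29.9
t 41.2 p [ 557.  -260.2  119.3] q [-0.78 -0.12  1.99  0.72  0.76  0.47] F [ 0.9 -0.8 -1.5] open 35.8 ff 29.9
shift [-48.6, -2.1, 46.5] turn [-0.004, -0.0, 0.005]
```

```bash
P='python3 -m pendant'
$P '[[[-15,-2,15],[0,0,0],0],[[-30,-2,29],[0,0,0],0],[[-45,-2,43],[0,0,0],0],[[-53,-2,51],[0,0,0],0],[[-53,-2,51],[0,0,0],0],[[-53,-2,51],[0,0,0],0]]'
$P '[[[-1,0,1],[0,0,0],0],[[-2,0,2],[0,0,0],0],[[-2,0,2],[0,0,0],0]]'
$P '[[[-0.8,0,0.8],[0,0,0],0],[[-1.2,0,1.2],[0,0,0],0]]'
$P '[[[-0.8,0,0.8],[0,0,0],0],[[-1.2,0,1.2],[0,0,0],0]]'
```

```text
time_s: 41.8
ee_pos: [556.5, -258.1, 46.0]
eef_rot: [2.864, -0.129, 1.196]
wrist_force: [-0.2, 0.9, -0.3]
opening: 36.0
finger_force: 29.9
time_s: 42.1
ee_pos: [555.6, -257.9, 42.9]
eef_rot: [2.863, -0.13, 1.196]
wrist_force: [-0.6, 0.6, -0.8]
opening: 35.7
finger_force: 29.9
time_s: 42.3
ee_pos: [555.4, -257.8, 40.6]
eef_rot: [2.864, -0.13, 1.196]
wrist_force: [0.9, -0.6, -2.0]
opening: 35.9
finger_force: 29.9
time_s: 42.5
ee_pos: [555.3, -257.7, 38.7]
eef_rot: [2.864, -0.13, 1.195]
wrist_force: [-0.1, -0.5, -0.9]
opening: 36.1
finger_force: 29.9
```

```bash
P='python3 -m pendant'
$P '[[[-0.8,0,0.8],[0,0,0],0],[[-1.2,0,1.2],[0,0,0],0]]'
$P '[[[-0.6,0,0.6],[0,0,0],0],[[-0.9,0,0.9],[0,0,0],0]]'
```

```text
time_s: 42.7
ee_pos: [555.5, -257.8, 37.2]
eef_rot: [2.864, -0.13, 1.196]
wrist_force: [-1.1, 0.7, 0.8]
opening: 35.7
finger_force: 29.9
time_s: 42.9
ee_pos: [556.1, -258.0, 37.1]
eef_rot: [2.863, -0.13, 1.198]
wrist_force: [-3.8, 2.6, 6.3]
opening: 35.5
finger_force: 29.9
```

```bash
P='python3 -m pendant'
$P '[[[0,0,0],[0,0,0],0.5],[[0,0,0],[0,0,0],0.5],[[0,0,0],[0,0,0],0.5],[[0,0,-20],[0,0,0],0.5],[[0,0,-50],[0,0,0],0.5],[[0,0,-85],[0,0,0],0.5],[[0,0,-120],[0,0,0],0.5],[[0,0,-120],[0,0,0],0.5],[[0,0,-180],[0,0,0],0.5],[[0,0,-180],[0,0,0],0.5]]'
$P '[[[0,0,0],[0,-0.5,0],0.5],[[0,0,0],[0,-0.5,0],0.5],[[0,0,0],[0,-0.5,0],0.5],[[0,0,0],[0,-0.5,0],0.5]]'
python3 - <<'E'
from h import *
st();look('t8');s=cam('side');save(s,'s8')
a=cv2.resize(cv2.imread('pics/t8.png')[190:300,195:455],None,fx=3,fy=3,interpolation=2)[:240]
b=cv2.resize(cv2.imread('pics/s8.png')[220:350,180:410],None,fx=2.75,fy=2.75,interpolation=2)
o=np.zeros((600,780,3),np.uint8);o[:240]=a;o[242:242+b.shape[0],:b.shape[1]]=b[:358];cv2.imwrite('pics/f8.png',o)
E
```

```text
time_s: 43.9
ee_pos: [427.6, -247.1, 164.4]
eef_rot: [2.861, -0.13, 1.197]
wrist_force: [-0.1, -0.6, 0.6]
opening: 46.9
finger_force: 0.0
time_s: 44.3
ee_pos: [430.8, -246.4, 163.1]
eef_rot: [3.092, -0.136, 0.45]
wrist_force: [1.4, 0.5, -0.1]
opening: 47.2
finger_force: 0.0
t 44.3 p [ 430.8 -246.4  163.1] q [-0.75 -0.21  1.79  0.18  1.33  0.88] F [ 1.4  0.5 -0.1] open 47.2 ff 0.0
[[539.0, -85.0], [592.0, -91.0], [588.0, -132.0], [535.0, -126.0]] [ 563.5 -108.6]
[[546.0, -4.0], [599.0, -14.0], [592.0, -51.0], [539.0, -41.0]] [568.6 -27.3]
[[595.0, -158.0], [594.0, -205.0], [542.0, -203.0], [543.0, -157.0]] [ 568.6 -180.7]
[[604.0, 139.0], [603.0, 90.0], [551.0, 91.0], [552.0, 140.0]] [577.8 115.2]
[[504.0, -213.0], [627.0, -217.0], [626.0, -286.0], [502.0, -281.0]] [ 564.4 -249.2]
```

View pics/f8.png

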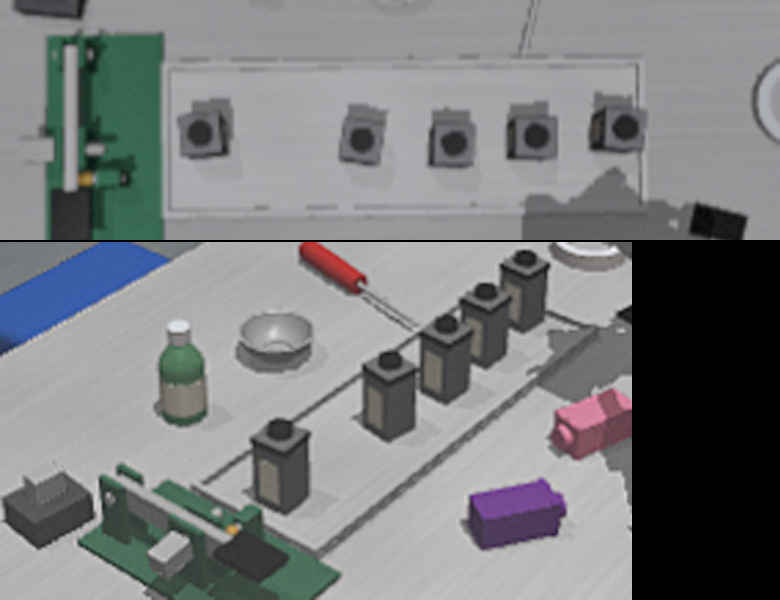

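All five cartridges stand cap up in the lane, the lever is down, and the pin's head is against the fork. I'm handing the job in.

```bash
python3 -c "
from plant import manip
print(manip.sign_off())"
```

```text
the job is handed in; nothing more can be done
None
```

I handed the job in at about 44 s of the 210 s allowed: the last camera views show all five cartridges standing cap up in the lane, the lever down and the pin seated, but sign-off returned no verdict.

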